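Pack a compounding kit in layers and press its tab

TASK

Pack the ointment kit at the packing station in layers: first stand every white ointment jar on the worktop upright in a cell of its own, then lay the two spatulas across above them, each in its own pair of notches in the end walls, and last set the cover flat over the walls with its tab on the anvil. Then pull the press lever all the way down and ease it slowly back up to rest without letting it fly back. Leave the dropper bottle and the cosmetic pot where they stand.

Things in the scene. Friction and masses are not known exactly. Their poses are not given: they have to be found in the camera images.
- station: Fixed packing station: grey base board 210 x 262 x 6 mm, two upright aluminium end walls, and a tab press on its right (-y) side. Origin on the worktop under the centre of the packing area; x away from its front, y left, z up.
- cell_floor (a point): Centre of the packing area's floor, 6 mm above the worktop, axes as the station's. Ribs 8 mm high divide it into four cells, each 76 (x) by 73 (y) mm, centred at x = +-46, y = +-38.5 mm.
- wall_top (a point): Centre of the packing area at the height of the end walls' tops, 76 mm above the worktop, axes as the station's. Walls at y = +-80 mm, 10 mm thick, x from -95 to 95 mm. Each has two notches 28 mm wide at x = +-46 mm, notch floor 22 mm below this point: a long thing laid along y bridges above the two cells of that x.
- anvil_top (a point): Centre of the top (40 x 34 mm) of the press's anvil block, at (-20, -130, 75) mm in the station's frame.
- lever_pivot (a point): A fixed point on the lever's hinge axis (parallel to the station's y), at (85, -130, 95) mm in the station's frame, in the lever arm's middle plane.
- lever_grip (a point): Point to hold on the lever's black handle bar (round, 16 mm thick, along the station's y), on its axis, 190 mm from the hinge axis, 36 mm right (-y) of the arm's middle plane; bar reaches 26 mm farther right, the 18 mm wide arm begins 27 mm left. The bar may turn between the fingers. 274 mm above the worktop at rest, 95 mm at full stroke.
- lever (a joint): Lever angle: 0 = at rest, arm pointing to the station's -x but raised 70 degrees from level; grows as it is pulled forward (station's -x) and down; stop at 1.22 rad, arm level. A spring pulls it back to 0: about 1 N at the bar at first, 9 N at full stroke; let go low down, it flies back.
- cover_grip (a point): Middle of the cover's bridge handle: bar 12 mm thick, 90 mm long along the cover's y, 45 mm above the cover's underside. Cover: aluminium, 206 (x) x 186 (y) mm, 0.25 kg; skirt 8 mm deep under the plate, 4 mm of play round the walls on each side; tab to the cover's -y. Fitted, its axes lie along the station's and this point is centred 113 mm above the station's origin.
- cover_tab (a point): Middle of the pressed part of the cover's 30 mm wide tab, at (-20, -130) mm from the handle in the cover's frame and 35 mm below it; belongs over the anvil's top.
- jar_a_mid (a point): White lidded ointment jar, 61 mm across, 46 mm high, closed and solid; point at its centre, half-way up, own z up. May be absent.
- jar_d_mid (a point): White lidded ointment jar, 57 mm across, 42 mm high, closed and solid; point at its centre, half-way up, own z up. May be absent.
- jar_b_mid (a point): White lidded ointment jar, 53 mm across, 40 mm high, closed and solid; point at its centre, half-way up, own z up. May be absent.
- jar_c_mid (a point): White lidded ointment jar, 45 mm across, 34 mm high, closed and solid; point at its centre, half-way up, own z up. May be absent.
- spatula_1_mid (a point): Steel spatula with black handle, lying flat, 183 mm long along its own y, blade 18 mm wide and 2 mm thick, handle 12 mm wide and 11 mm thick from y = +12 to +88 mm; point at the middle of its length, 5.5 mm above its underside, z up.
- spatula_2_mid (a point): Steel spatula with black handle, lying flat, 183 mm long along its own y, blade 18 mm wide and 2 mm thick, handle 12 mm wide and 11 mm thick from y = +12 to +88 mm; point at the middle of its length, 5.5 mm above its underside, z up.
- dropper: Brown dropper bottle 33 mm across, 102 mm high, a bystander; origin under its centre.
- pot: Round cosmetic pot 63 mm across, 34 mm high, with red band, a bystander; origin under its centre.
There are look-alikes about, which are no part of the job. What is shaped like the part that bears jar_d_mid but brown is not meant. Leave any yellow look-alike of the part that bears jar_c_mid alone.

How it is judged (in metres and radians):
On the way, in this order (a step that is already met when the one before it is completed fails the run):
1. all jars stand upright on the floor of the cells (x of jar_a_mid in the frame of station between -0.084 and 0.084 m and y of jar_a_mid in the frame of station between -0.075 and 0.075 m and z of jar_a_mid in the frame of station between 0.023 and 0.035 m and angle between each of jar_a_mid, jar_d_mid, jar_b_mid, jar_c_mid's own z axis and vertical below 0.12 rad and x of jar_d_mid in the frame of station between -0.084 and 0.084 m and y of jar_d_mid in the frame of station between -0.075 and 0.075 m and z of jar_d_mid in the frame of station between 0.021 and 0.033 m and x of jar_b_mid in the frame of station between -0.084 and 0.084 m and y of jar_b_mid in the frame of station between -0.075 and 0.075 m and z of jar_b_mid in the frame of station between 0.02 and 0.032 m and x of jar_c_mid in the frame of station between -0.084 and 0.084 m and y of jar_c_mid in the frame of station between -0.075 and 0.075 m and z of jar_c_mid in the frame of station between 0.017 and 0.029 m), for 0.2 s.
2. both spatulas bridge the end walls, each in its own pair of notches (all of step 1 and (x of spatula_1_mid in the frame of station between -0.056 and -0.036 m or x of spatula_1_mid in the frame of station between 0.036 and 0.056 m) and y of spatula_1_mid in the frame of station between -0.014 and 0.014 m and z of spatula_1_mid in the frame of station between 0.0555 and 0.0635 m and angle between the y axis of each of spatula_1_mid, spatula_2_mid and the y axis of station, either way round below 0.1 rad and (x of spatula_2_mid in the frame of station between -0.056 and -0.036 m or x of spatula_2_mid in the frame of station between 0.036 and 0.056 m) and y of spatula_2_mid in the frame of station between -0.014 and 0.014 m and z of spatula_2_mid in the frame of station between 0.0555 and 0.0635 m and horizontal distance between spatula_1_mid and spatula_2_mid above 0.06 m), for 0.2 s.
3. the cover lies flat on the walls with its tab over the anvil (all of step 2 and z of cover_grip in the frame of station between 0.109 and 0.117 m and angle between cover_grip's own z axis and vertical below 0.03 rad and horizontal distance between cover_tab and anvil_top below 0.014 m), for 0.2 s.
4. the lever is pulled fully down (value of joint lever above 1.12 rad), for 0.1 s.
5. the lever is back at rest (value of joint lever below 0.08 rad), for 0.2 s.
At the end, for the whole second after the job is handed in: Jars on the cell floors (upright within 0.12 rad, 6 mm), spatulas in separate notch pairs (10 mm across, 14 mm along, 4 mm high, 0.1 rad), cover seated (4 mm high, tilt under 0.03 rad, tab within 14 mm of the anvil centre), lever below 0.08 rad (all of step 3 and value of joint lever below 0.08 rad); the robot touches nothing.
It fails at once if the lever is let fly back (faster than 2.5 rad/s) (velocity of joint lever below -2.5 rad/s).
It fails at once if the dropper bottle or the cosmetic pot is moved by more than 4 cm (distance of any of dropper, pot from where it was at the start of the episode above 0.04 m).
Of jar_a, jar_d, jar_b, jar_c only 2 to 4 are there at a start; the rules pass over those that are not, and their reading is None.
At some moment in a run one of jar_a, jar_d, jar_b, jar_c, spatula_1, spatula_2 may be knocked a few centimetres aside while the robot is not near it.
It also fails if it takes over 210 s, if anything falls off the work surface, if the arm or the gripper's body presses on something with over 40 N, if the wrist force passes 120 N, or if a joint passes its speed limit or range.

ROBOT

A 6-joint arm with a two-finger parallel gripper is mounted at the origin on a cart in front of the work surface, level with it; the furniture and walls round the work are solid. World frame = base frame: x ahead of the robot, y to its left, z up, the work surface at z = 0. Lengths are in mm, angles in degrees, forces in N, time in s.
With the tool pointing down it reaches from about 300 to 850 mm from the base axis. Payload 4.2 kg.
Tool frame: the origin (TCP) lies between the finger pads; the fingertips stand 22 mm ahead of it and the grasp point (between the pads) lies 3 mm ahead of it (env.finger_overhang is the distance from the TCP to the fingertips, in mm); z points along the fingers, y is the line along which they close (so a half turn about z gives the same grasp; the last joint's range is limited). The gripper opens to 91 mm and grips with 3 to 60 N. Pads are 32 mm wide; open, the fingers measure 118 mm over their backs; the gripper's body (76 mm by 178 mm) begins 60 mm behind the grasp point.
Start: joints at [74.886, 18.312, 89.639, -0, 72.044, -1.146], TCP at [138.801, 558.01, 235.976] pointing down, gripper open.
Joint ranges: [-177.97, 177.97], [-48.28, 115.42], [12.27, 149.76], [-77.06, 257.06], [2.81, 150.46], [-146.56, 146.56]. Speed limits (degrees/s): [147.25, 147.25, 180, 180, 180, 180].

INTERFACE

Orientations are given as [roll, pitch, yaw] about the fixed x, y, z axes, in that order (R = Rz(yaw) Ry(pitch) Rx(roll)).
In Python, from workcell import state, cams, ticket, look_for, outline_of, env gives the robot as it stands.
- The arm moves only by the tool servo_tool, never from a script. Its argument "steps" is a list of rows, each a list of 3 entries, a list of its own where there are three numbers: the closure in counts, from 0 (fully open) to 255 (shut), then the shift along the tool's x, y, z in mm, then the turn, a rotation vector about the tool's x, y, z in rad. A call has exactly 10 rows; each row shifts and turns the commanded pose from where the row before left it, along the tool's axes as they then stand; what a row does not reach is not made up. A row lasts 1/10 s, in which the tool goes at most 50 mm and 8.59 degrees, less where a joint would pass 70% of its speed; a pose out of reach is approached as far as the arm can. A call with a gripper value outside its range is refused whole. The fingers move at their own pace and stop on an object; "squeeze" is the grip in N (left out, the last holds). Time passes only in rows, so rows that do not move let the fingers close, or fill a call up. It gives the time, the measured TCP pose, the force, the opening and the grip force at its end, in the units of the state.
- state(): the state, without advancing time (a new reading comes with each control period).
- cams.grab_frame(name): name is "scene" or "top" or "wrist"; returns a dict with "color" (480x640x3 uint8, red, green, blue), "z_map" (480x640 float32, mm along the optical axis (not along the pixel's ray), 0 where there is no reading), "fovy" (degrees; the focal length in pixels is half the picture's height over the tangent of half this angle, whatever the lens; pixels are square), "cx", "cy" (the principal point, pixels), "k1" (the pictures are not rectified: a ray, as slopes to the right and down, at radius r is drawn at 1 + k1 r^2 times it, then the intrinsics apply), "eye" and "rotation" of the camera in the world; the wrist camera has in their place "tool_from_camera" (4x4, takes a point from camera to tool coordinates, whose origin is the TCP and whose axes are the flange's). Camera axes: x right, y up, looking along -z (the intrinsics and any distortion apply to the point x, -y, -z); pixel columns grow to the right and rows downward; lengths in mm; the calibration is good to about 2 mm. A picture is of the moment at which its call begins: read the wrist's pose just before it.
- ticket.job_done(): hands the job in; it is judged then, once.
Trained networks look in a picture, given as the dict that the camera call returned (one of the last four; its "shot" number tells which), for a name from the list of things; names that differ only in an ending like _2 or _b are one class to them, and where a whole thing is asked for, a point or a joint stands for the part that bears it (a point fixed in the world has none). Each returns a list of dicts, best first, with "confidence" (0 to 1); they miss things now and then, are a little off and sometimes report something else, mostly with a low value. They report only what shows in the picture. A call takes as long as a camera call. They do not tell look-alikes from the thing itself.
- look_for(picture, thing): "at" ([column, row] in pixels, amid what is visible of it).
- outline_of(picture, thing): "pixels" (480x640 bool, what is visible of it) and "at" ([column, row] in pixels, amid what is visible of it).
The state is a dict: "time_s": time; "qpos": joint angles; "qvel": joint speeds; "effort": joint torques, N m; "ee_pos": TCP position; "ee_rot": TCP orientation; "force": force on the tool from outside, world axes, zero at the start; "torque": the same for the moment, N m; "gripper_width": finger opening in mm; "gripper_force": force on a finger pad.
Only numpy, scipy, OpenCV 4.12 (cv2) and the standard library are available. Lean on these libraries where they do the work, as an engineer would, in place of code of your own. Each camera call takes 0.05 s, during which the arm holds its last target. There are 200 camera calls.

## Working session

There is one attempt and no reset: what is moved stays moved. The work goes in short steps, Python scripts to look and compute and a tool call to move; the robot and the scene stay as the last step left them, time stands still between calls to the robot, and variables do not carry over. Pictures are saved under pics/ and viewed, at most 14 in all, crops included, and the job is handed in when it is done.

Besides the shell and the picture viewer there is one more tool, called after "Call:" by a JSON object that holds its "op" and its "data". servo_tool: Moves the arm, as the interface text tells. Its arguments: {"type":"object","properties":{"steps":{"type":"array","items":{"type":"array"}},"squeeze":{"type":"number"}},"required":["steps"]}

```bash
ls; mkdir -p pics; cat > h.py <<'E'
import numpy as np, cv2
from workcell import state, cams, ticket, look_for, outline_of, env
from scipy.spatial.transform import Rotation as R
def campose(f, st=None):
    if 'eye' in f: return np.array(f['rotation']).reshape(3,3) , np.array(f['eye'])
    T=np.array(f['tool_from_camera']); st=st or state()
    Rt=R.from_euler('xyz',st['ee_rot'],degrees=True).as_matrix()
    return Rt@T[:3,:3], Rt@T[:3,3]+np.array(st['ee_pos'])
def rays(f,uv):
    F=240/np.tan(np.radians(f['fovy'])/2)
    d=(np.atleast_2d(uv).astype(float)-[f['cx'],f['cy']])/F
    u=d.copy()
    for _ in range(20): u=d/(1+f['k1']*(u**2).sum(1,keepdims=True))
    return np.c_[u[:,0],-u[:,1],-np.ones(len(u))]
def pts(f,uv,pose):
    uv=np.atleast_2d(uv); z=f['z_map'][uv[:,1].astype(int),uv[:,0].astype(int)]
    c=rays(f,uv)*z[:,None]; return c@pose[0].T+pose[1], z
def onplane(f,uv,pose,h):
    d=rays(f,uv)@pose[0].T; return pose[1]+d*((h-pose[1][2])/d[:,2])[:,None]
def proj(f,P,pose):
    F=240/np.tan(np.radians(f['fovy'])/2)
    c=(np.atleast_2d(P)-pose[1])@pose[0]; u=np.c_[c[:,0],-c[:,1]]/-c[:,2:]
    u=u*(1+f['k1']*(u**2).sum(1,keepdims=True)); return u*F+[f['cx'],f['cy']]
def cloud(f,pose):
    v,u=np.mgrid[0:480,0:640]; P,z=pts(f,np.c_[u.ravel(),v.ravel()],pose)
    P[z==0]=np.nan; return P.reshape(480,640,3)
def save(f,n): cv2.imwrite('pics/'+n,cv2.cvtColor(f['color'],cv2.COLOR_RGB2BGR))
E
python3 - <<'E'
from h import *
print(state())
for n in ['top','scene']:
    f=cams.grab_frame(n); p=campose(f); save(f,n+'0.png'); print(n,p[1],f['fovy'],f['k1'])
    for t in ['station','lever','cover_grip','jar_a_mid','spatula_1_mid','dropper','pot']:
        for o in outline_of(f,t):
            P,z=pts(f,np.argwhere(o['pixels'])[:,::-1],p); P=P[z>0]
            if len(P): print(t,round(o['confidence'],2),np.round(o['at']),len(P),np.round(np.median(P,0)),np.round(np.percentile(P[:,2],95)))
E
```

```text
pics
{'time_s': 0.0, 'qpos': array([ 7.48866588e+01,  1.83523869e+01,  8.97073608e+01, -2.25094463e-04,
        7.20430807e+01, -1.14688677e+00]), 'qvel': array([-0.09171713,  0.0741805 ,  0.03391669, -0.13219103,  0.02327856,
       -0.01057086]), 'effort': array([-2.86384748e-04, -4.12455618e+01, -2.31972170e+01,  7.28140818e-02,
        4.58464783e-02, -1.59766264e-04]), 'ee_pos': array([138.66577861, 557.54540023, 235.1062988 ]), 'ee_rot': array([-1.79897188e+02, -1.84420836e-03,  1.66033614e+02]), 'force': array([0.44491487, 0.03189737, 0.875804  ]), 'torque': array([0.01373548, 0.00306391, 0.00153893]), 'gripper_force': 0.0, 'gripper_width': 91.07806646971619}Traceback (most recent call last):
  File "<stdin>", line 4, in <module>
  File "h.py", line 5, in campose
    if 'eye' in f: return np.array(f['rotation']).reshape(3,3) , np.array(f['eye'])
                          ~~~~~~~~~~~~~~~~~~~~~~~~~~~~~~~^^^^^
ValueError: cannot reshape array of size 3 into shape (3,3)
```

```bash
sed -i "s/return np.array(f\['rotation'\]).reshape(3,3) ,/return R.from_euler('xyz',f['rotation'],degrees=True).as_matrix(),/" h.py
python3 - <<'E'
from h import *
for n in ['top','scene']:
    f=cams.grab_frame(n); p=campose(f); save(f,n+'0.png'); print(n,p[1],f['rotation'],f['fovy'],f['k1'])
    for t in ['station','lever','cover_grip','jar_a_mid','spatula_1_mid','dropper','pot']:
        for o in outline_of(f,t):
            P,z=pts(f,np.argwhere(o['pixels'])[:,::-1],p); P=P[z>0]
            if len(P): print(t,round(o['confidence'],2),np.round(o['at']),len(P),np.round(np.median(P,0)),np.round(np.percentile(P[:,2],95)))
E
```

```text
top [-228.59425684  428.26182125 1611.80692169] [  31.48148641    0.7990652  -120.91365632] 44.89134346652211 0.027317786690819263
station 0.83 [315. 258.] 5278 [566. -16.  10.] 106.0
lever 0.68 [266. 323.] 358 [427. 235.  41.] 48.0
lever 0.54 [210. 310.] 222 [552. 350.  33.] 41.0
lever 0.52 [335. 201.] 273 [ 585. -107.  252.] 284.0
lever 0.2 [188. 345.] 304 [512. 455.   4.] 16.0
cover_grip 0.74 [421. 220.] 3145 [ 497. -382.   13.] 22.0
cover_grip 0.26 [316. 253.] 5342 [566. -16.  10.] 101.0
jar_a_mid 0.93 [252. 296.] 362 [535. 225.  45.] 52.0
spatula_1_mid 0.75 [190. 343.] 342 [513. 445.   4.] 16.0
dropper 0.61 [402. 185.] 185 [ 648. -404.   54.] 96.0
pot 0.7 [214. 289.] 201 [638. 305.   8.] 17.0
pot 0.66 [182. 285.] 359 [673. 386.  35.] 42.0
scene [-101.83323037 1015.92193351 1240.60495729] [  48.37129549   -0.38576481 -147.03504756] 55.73146314253036 -0.0261724576652878
station 0.7 [382. 216.] 1410 [ 496. -376.   12.] 20.0
station 0.68 [320. 262.] 3426 [566. -23.  15.] 172.0
lever 0.47 [327. 206.] 179 [ 594. -104.  207.] 281.0
cover_grip 0.82 [383. 216.] 1522 [ 496. -374.   11.] 20.0
jar_a_mid 0.67 [291. 300.] 312 [531. 231.  43.] 49.0
spatula_1_mid 0.64 [252. 359.] 257 [510. 452.   2.] 13.0
spatula_1_mid 0.42 [355. 194.] 142 [ 647. -404.   42.] 87.0
spatula_1_mid 0.22 [305. 316.] 57 [443. 249.  40.] 46.0
dropper 0.59 [293. 342.] 294 [425. 355.  38.] 44.0
pot 0.84 [227. 319.] 314 [672. 391.  32.] 38.0
```

View pics/top0.png

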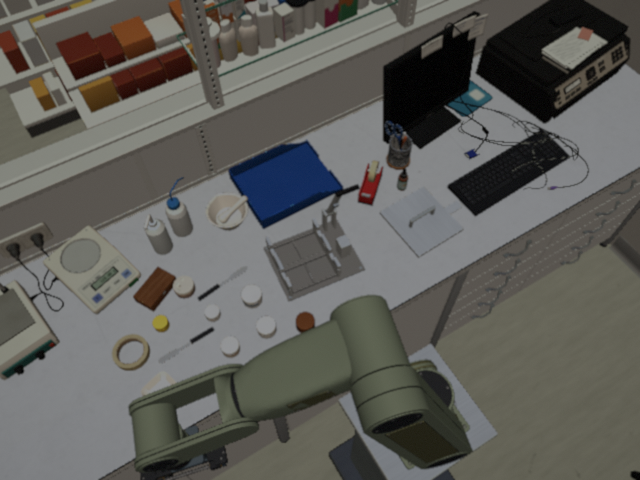

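View pics/scene0.png

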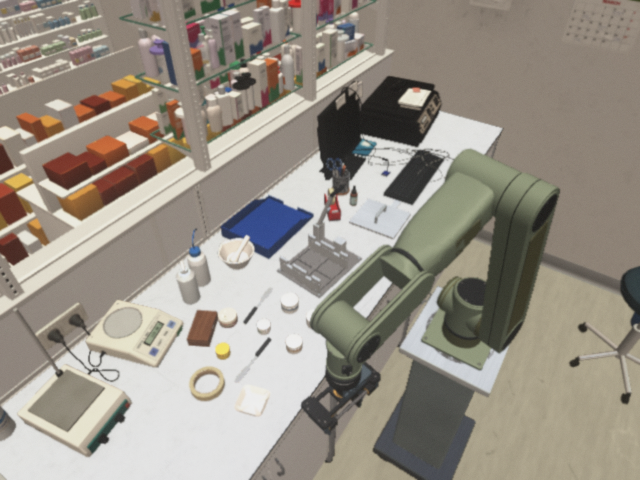

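```bash
python3 - <<'E'
from h import *
F={}
for n in ['top','scene']:
    f=cams.grab_frame(n); p=campose(f); C=cloud(f,p)
    t=C[...,2]; off=np.nanmedian(t[(abs(C[...,0]-480)<60)&(abs(C[...,1]-330)<150)]); print(n,'table z',off)
    m=((t-off>22)&(t-off<65)&(C[...,0]>300)&(C[...,0]<750)&(C[...,1]>60)&(C[...,1]<520)).astype(np.uint8)
    k,l,s,c=cv2.connectedComponentsWithStats(m)
    for i in range(1,k):
        if s[i,4]<60: continue
        P=C[l==i]; ht=np.percentile(P[:,2],90)-off; Q=P[P[:,2]-off>ht-8]
        uv=np.argwhere(l==i)[:,::-1]
        (cx,cy),rad=cv2.minEnclosingCircle(Q[:,:2].astype(np.float32))
        print(np.round(c[i]),s[i,4],'h',round(ht),'mean',np.round(Q.mean(0)),'circ',round(cx),round(cy),'d',round(2*rad),'col',np.median(f['color'][l==i],0))
f=cams.grab_frame('top'); cv2.imwrite('pics/crop1.png',cv2.resize(f['color'][180:380,130:400,::-1],None,fx=2.9,fy=2.9,interpolation=cv2.INTER_CUBIC))
E
```

```text
top table z 1.256746126773578
[279. 268.] 166 h 59 mean [576. 110.  58.] circ 578 110 d 182 col [76. 75. 72.]
[163. 287.] 1097 h 40 mean [706. 445.  38.] circ 695 438 d 171 col [76. 48. 29.]
[251. 295.] 352 h 50 mean [541. 224.  48.] circ 541 224 d 63 col [145. 146. 148.]
[211. 311.] 186 h 38 mean [557. 348.  36.] circ 558 348 d 48 col [144. 145. 146.]
[304. 321.] 308 h 46 mean [384. 130.  44.] circ 386 129 d 59 col [81. 48. 28.]
[160. 322.] 197 h 37 mean [604. 493.  35.] circ 604 490 d 50 col [150. 138.  55.]
[265. 326.] 323 h 46 mean [432. 233.  43.] circ 433 234 d 59 col [146. 147. 148.]
[229. 345.] 301 h 44 mean [432. 351.  41.] circ 431 350 d 58 col [145. 146. 148.]
scene table z -0.03364692349350662
[300. 275.] 341 h 59 mean [574. 108.  57.] circ 579 104 d 190 col [130. 125. 119.]
[289. 301.] 264 h 49 mean [539. 223.  46.] circ 539 221 d 65 col [236. 235. 234.]
[210. 323.] 867 h 38 mean [703. 443.  35.] circ 700 436 d 175 col [131.  92.  71.]
[309. 315.] 62 h 44 mean [446. 237.  42.] circ 438 235 d 52 col [231.  230.  228.5]
[263. 325.] 144 h 37 mean [554. 348.  34.] circ 551 346 d 51 col [235. 235. 233.]
[293. 342.] 230 h 42 mean [430. 349.  39.] circ 430 347 d 55 col [237. 237. 235.]
[222. 349.] 162 h 36 mean [602. 493.  33.] circ 602 492 d 48 col [241. 226. 109.]
```

View pics/crop1.png

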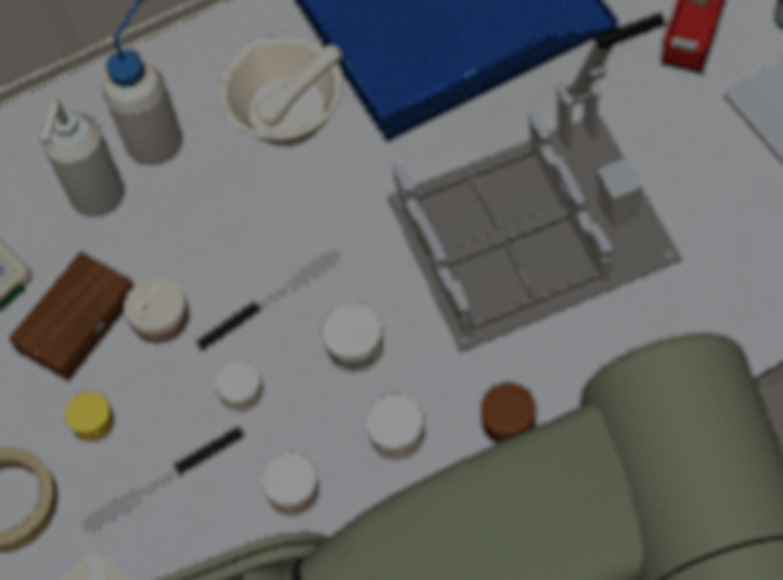

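```bash
cat > plan.py <<'E'
from h import *
import json,math
class Plan:
    """rows in tool axes, tool kept pointing down; w(pos,yaw,n,cl) way points"""
    def __init__(s):
        st=state(); s.p=np.array(st['ee_pos']); s.R=R.from_euler('xyz',st['ee_rot'],degrees=True); s.rows=[]
        s.yaw=st['ee_rot'][2]; s.cl=0
    def w(s,pos=None,yaw=None,cl=None,n=None,v=45):
        if cl is not None: s.cl=cl
        pos=s.p if pos is None else np.array(pos,float); yaw=s.yaw if yaw is None else yaw
        T=R.from_euler('xyz',[180,0,yaw],degrees=True); rv=(s.R.inv()*T).as_rotvec()
        d=pos-s.p; n=n or max(1,math.ceil(np.linalg.norm(d)/v),math.ceil(np.degrees(np.linalg.norm(rv))/8.4))
        for i in range(n):
            sh=np.round(s.R.inv().apply((pos-s.p)/(n-i)),1); r=np.round((s.R.inv()*T).as_rotvec()/(n-i),3)
            s.rows.append([s.cl,sh.tolist(),r.tolist()])
            s.p=s.p+s.R.apply(sh); s.R=s.R*R.from_rotvec(r)
        s.yaw=yaw; return s
    def hold(s,n,cl=None):
        if cl is not None: s.cl=cl
        s.rows+=[[s.cl,[0,0,0],[0,0,0]]]*n; return s
    def show(s):
        while len(s.rows)%10: s.rows.append([s.cl,[0,0,0],[0,0,0]])
        print(len(s.rows)//10,'calls, end',np.round(s.p,1),s.yaw)
        for i in range(0,len(s.rows),10): print(json.dumps(s.rows[i:i+10],separators=(',',':')))
E
python3 - <<'E'
from plan import *
f=cams.grab_frame('wrist'); print(np.round(f['tool_from_camera'],2).tolist(),f['fovy'])
Plan().w([400,300,480],90,n=10).show()
E
```

```text
[[0.0, 0.96, 0.28, 79.11], [1.0, -0.0, -0.0, -0.37], [-0.0, 0.28, -0.96, -149.91], [0.0, 0.0, 0.0, 1.0]] 71.16746662059892
1 calls, end [400. 300. 480.] 90
[[0,[-31.6,-18.7,-24.4],[0.0,-0.0,0.133]],[0,[-33.8,-14.4,-24.4],[0.0,-0.0,0.133]],[0,[-35.4,-9.8,-24.4],[0.0,-0.0,0.133]],[0,[-36.4,-5.0,-24.4],[0.0,-0.0,0.133]],[0,[-36.7,-0.1,-24.4],[0.0,-0.0,0.132]],[0,[-36.4,4.7,-24.4],[0.0,-0.0,0.133]],[0,[-35.5,9.5,-24.4],[0.0,-0.0,0.132]],[0,[-33.9,14.1,-24.4],[0.0,-0.0,0.133]],[0,[-31.7,18.4,-24.4],[0.0,-0.0,0.132]],[0,[-29.0,22.4,-24.4],[0.0,-0.0,0.133]]]
```

Call:
{"op": "servo_tool", "data": {"steps": [[0,[-31.6,-18.7,-24.4],[0,0,0.133]],[0,[-33.8,-14.4,-24.4],[0,0,0.133]],[0,[-35.4,-9.8,-24.4],[0,0,0.133]],[0,[-36.4,-5,-24.4],[0,0,0.133]],[0,[-36.7,-0.1,-24.4],[0,0,0.132]],[0,[-36.4,4.7,-24.4],[0,0,0.133]],[0,[-35.5,9.5,-24.4],[0,0,0.132]],[0,[-33.9,14.1,-24.4],[0,0,0.133]],[0,[-31.7,18.4,-24.4],[0,0,0.132]],[0,[-29,22.4,-24.4],[0,0,0.133]]]}}

```text
time_s: 2.05
ee_pos: [400.6, 298.7, 481.2]
ee_rot: [180.0, -0.0, 89.7]
force: [0.8, 0.5, 0.6]
gripper_width: 91.4
gripper_force: 0.0
```

```bash
cat > look1.py <<'E'
from h import *
st=state(); f=cams.grab_frame('wrist'); p=campose(f,st); C=cloud(f,p); save(f,'w1.png'); np.savez('w1.npz',C=C,col=f['color'])
print(st['ee_pos'],st['ee_rot'],st['time_s'])
t=C[...,2]; off=np.nanmedian(t[(abs(C[...,0]-480)<60)&(abs(C[...,1]-330)<150)]); print('table z',off)
m=((t-off>22)&(t-off<65)&(C[...,0]>300)&(C[...,0]<750)&(C[...,1]>60)&(C[...,1]<560)).astype(np.uint8)
k,l,s,c=cv2.connectedComponentsWithStats(m)
for i in range(1,k):
    if s[i,4]<60: continue
    P=C[l==i]; ht=np.median(P[:,2])-off; Q=P[abs(P[:,2]-off-ht)<4]
    (cx,cy),rad=cv2.minEnclosingCircle(Q[:,:2].astype(np.float32))
    print(np.round(c[i]),s[i,4],'h',round(ht,1),'mean',np.round(Q.mean(0),1),'circ',round(cx,1),round(cy,1),'d',round(2*rad,1),'col',np.median(f['color'][l==i],0))
for o in outline_of(f,'spatula_1_mid'): print('spat',round(o['confidence'],2),o['at'],o['pixels'].sum())
for o in outline_of(f,'pot'): print('pot',round(o['confidence'],2),o['at'],np.round(np.nanmedian(C[o['pixels']],0)))
E
python3 look1.py
```

```text
[400.64714557 298.70349301 481.17635012] [ 1.79969905e+02 -2.81443956e-02  8.96924090e+01] 2.05
table z 562.0576415487027
[233. 464.] 11452 h 25.4 mean [384.4 323.9 587.4] circ 383.4 322.1 d 68.3 col [24. 28. 30.]
spat 0.76 [382.2, 92.6] 923
pot 0.71 [476.2, 143.0] [674. 383.  35.]
```

View pics/w1.png

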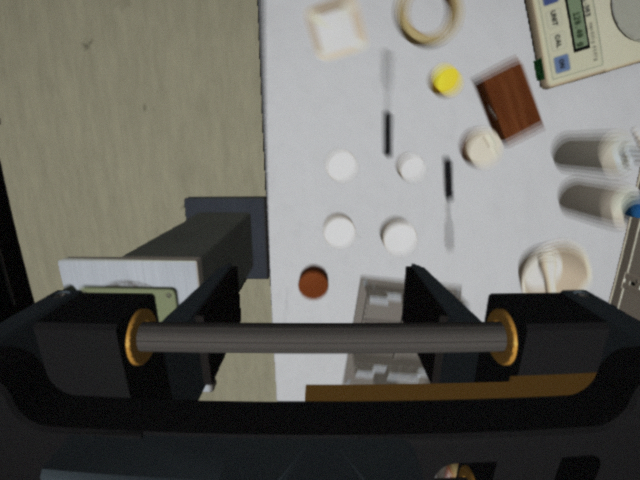

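```bash
cat > look2.py <<'E'
from h import *
d=np.load('w1.npz'); C=d['C']; col=d['col'].astype(int); C[:,:,2][C[:,:,2]>150]=np.nan
C[265:]=np.nan
t=C[...,2]; off=np.nanmedian(t[(abs(C[...,0]-480)<60)&(abs(C[...,1]-330)<150)]); print('table z',off)
m=((t-off>20)&(t-off<65)&(C[...,0]>300)&(C[...,0]<750)&(C[...,1]>60)&(C[...,1]<560)).astype(np.uint8)
k,l,s,c=cv2.connectedComponentsWithStats(m)
for i in range(1,k):
    if s[i,4]<60: continue
    P=C[l==i]; ht=np.median(P[:,2])-off; Q=P[abs(P[:,2]-off-ht)<4]
    (cx,cy),rad=cv2.minEnclosingCircle(Q[:,:2].astype(np.float32))
    print(np.round(c[i]),s[i,4],'h',round(ht,1),'mean',np.round(Q.mean(0),1),'circ',round(cx,1),round(cy,1),'d',round(2*rad,1),'col',np.median(col[l==i],0))
g=col.sum(2)
for (u0,u1,v0,v1) in [(375,402,40,165),(436,462,150,256)]:
    s=C[v0:v1,u0:u1].reshape(-1,3); b=g[v0:v1,u0:u1].ravel()
    for nm,k in [('handle',b<200),('all',b<np.median(b)-60)]:
        Q=s[k&np.isfinite(s[:,2])]; c=np.median(Q[:,:2],0); ex=Q[:,:2]-Q[:,:2].mean(0); w=np.linalg.svd(ex,full_matrices=False)[2][0]; q=ex@w
        print(nm,len(Q),np.round(Q.mean(0),1),'yaw',round(np.degrees(np.arctan2(w[1],w[0]))%180,1),'len',round(np.ptp(np.percentile(q,[1,99])),1),'y',np.round(np.percentile(Q[:,1],[1,99]),1))
E
python3 look2.py
cat > stn.py <<'E'
from h import *
for n in ['top','scene']:
    f=cams.grab_frame(n); p=campose(f); C=cloud(f,p).reshape(-1,3); C=C[np.isfinite(C[:,2])]
    B=C[(abs(C[:,0]-570)<170)&(abs(C[:,1]+10)<210)&(C[:,2]>40)]
    np.savez(n+'_st.npz',C=C[(abs(C[:,0]-570)<190)&(abs(C[:,1]+10)<230)])
    W=B[(B[:,2]<82)]
    print(n,len(W))
    # walls: histogram fit over yaw: maximise concentration of local y
    best=max(((np.histogram(-np.sin(a)*W[:,0]+np.cos(a)*W[:,1],bins=np.arange(-300,300,4))[0]**2).sum(),a) for a in np.radians(np.arange(-45,45,.5)))
    a=best[1]; y=-np.sin(a)*W[:,0]+np.cos(a)*W[:,1]; x=np.cos(a)*W[:,0]+np.sin(a)*W[:,1]
    h,e=np.histogram(y,bins=np.arange(-300,300,4)); print('yaw',np.degrees(a),[(int(e[i]),int(h[i])) for i in np.argsort(-h)[:10]])
    for i in np.argsort(-h)[:4]:
        k=(y>e[i]-8)&(y<e[i]+8); print(int(e[i]),'x ext',np.round(np.percentile(x[k],[1,99])))
f=cams.grab_frame('top')
cv2.imwrite('pics/crop2.png',cv2.resize(f['color'][165:315,240:480,::-1],None,fx=3.3,fy=3.3,interpolation=cv2.INTER_CUBIC))
E
python3 stn.py
```

```text
table z 1.038010078060438
[423.  36.] 208 h 24.9 mean [568.8 555.4  25.8] circ 568.4 559.7 d 62.1 col [160.5 146.  106.5]
[498. 108.] 4024 h 35.6 mean [704.1 443.2  36.7] circ 695.9 441.4 d 181.7 col [91. 52. 29.]
[442.  77.] 670 h 34.0 mean [603.2 491.4  35.1] circ 604.1 491.7 d 46.8 col [202. 191.  59.]
[339. 163.] 733 h 40.1 mean [431.8 349.4  41.1] circ 431.6 349.1 d 52.3 col [204. 205. 205.]
[409. 164.] 564 h 33.9 mean [554.9 347.1  35. ] circ 555.2 347.3 d 46.2 col [200.  200.5 200. ]
[338. 228.] 804 h 41.6 mean [431.  233.3  42.7] circ 431.2 232.6 d 57.1 col [204. 205. 205.]
[398. 233.] 955 h 45.5 mean [539.8 223.9  46.7] circ 539.5 222.9 d 61.7 col [203. 204. 204.]
handle 114 [517.5 398.7  12. ] yaw 92.4 len 63.1 y [367.9 430.9]
all 732 [517.4 432.7   6.4] yaw 92.7 len 184.3 y [351.9 535.5]
handle 166 [633.4 320.9  12. ] yaw 97.3 len 60.8 y [290.6 350.8]
all 754 [640.  285.7   6.1] yaw 97.1 len 181.9 y [185.8 368.7]
top 190
yaw -8.0 [(188, 71), (184, 45), (180, 37), (268, 10), (192, 6), (168, 6), (176, 4), (196, 3), (264, 2), (272, 2)]
188 x ext [378. 561.]
184 x ext [379. 559.]
180 x ext [379. 550.]
268 x ext [495. 520.]
scene 855
yaw -6.5 [(172, 171), (12, 132), (168, 90), (8, 74), (164, 49), (-24, 46), (-28, 46), (16, 37), (4, 31), (176, 30)]
172 x ext [387. 657.]
12 x ext [469. 657.]
168 x ext [387. 657.]
8 x ext [469. 657.]
```

View pics/crop2.png

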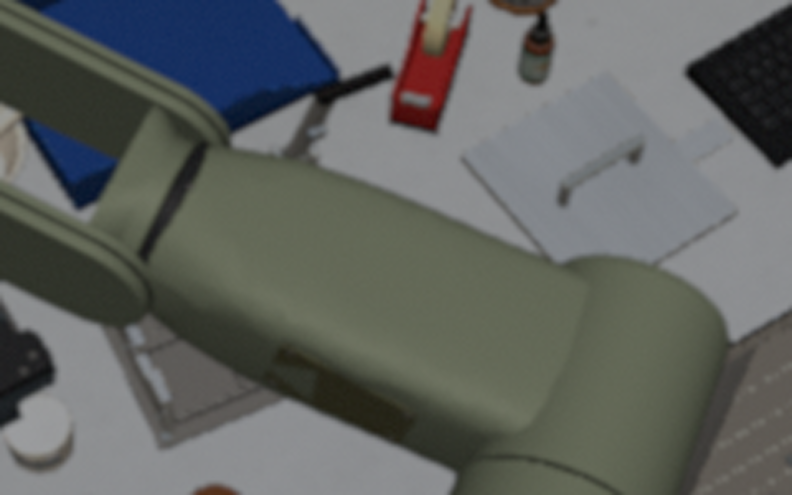

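Call:
{"op": "servo_tool", "data": {"steps": [[0,[-48,-6,0],[0,0,0]],[0,[-48,-6,0],[0,0,0]],[0,[-48,-6,0],[0,0,0]],[0,[-48,-6,0],[0,0,0]],[0,[-48,-6,0],[0,0,0]],[0,[-48,-6,0],[0,0,0]],[0,[-48,-6,0],[0,0,0]],[0,[-48,-6,0],[0,0,0]],[0,[-48,-6,0],[0,0,0]],[0,[-48,-6,0],[0,0,0]]]}}

```text
time_s: 3.35
ee_pos: [339.3, -180.5, 479.2]
ee_rot: [-180.0, -0.1, 90.2]
force: [1.5, 0.6, 1.1]
gripper_width: 91.0
gripper_force: 0.0
```

```bash
python3 - <<'E'
from h import *
import time
st=state(); f=cams.grab_frame('wrist'); p=campose(f,st); C=cloud(f,p); save(f,'w2.png'); np.savez('w2.npz',C=C,col=f['color'],uvR=p[0],e=p[1])
print(st['ee_pos'],st['ee_rot'],st['time_s'],st['qvel'].round(1))
E
```

```text
[ 339.25970544 -180.54945317  479.21714085] [-1.79972068e+02 -6.15019411e-02  9.01669388e+01] 3.35 [-69.1  14.8 -13.1   0.2  -1.7 -68.5]
```

View pics/w2.png

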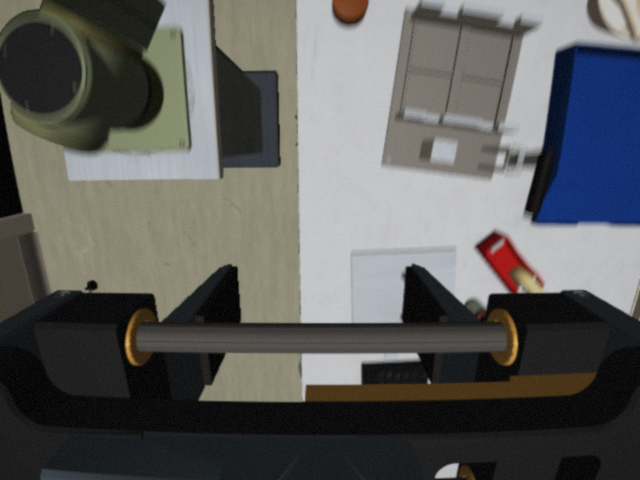

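```bash
python3 - <<'E'
from h import *
from scipy.optimize import minimize
for i in range(3): f=cams.grab_frame('wrist')
st=state(); f=cams.grab_frame('wrist'); p=campose(f,st); C=cloud(f,p); print(st['ee_pos'],st['qvel'].round(1))
C[265:]=np.nan; np.savez('w2.npz',C=C,col=f['color']); P=C.reshape(-1,3); P=P[np.isfinite(P[:,2])]
tz=np.median(P[(abs(P[:,0]-480)<60)&(abs(P[:,1]+170)<40)][:,2]); print('table',tz)
B=P[(abs(P[:,0]-570)<170)&(abs(P[:,1]+10)<200)]
top=B[(abs(B[:,2]-tz-75)<4)]; print(len(top))
def loc(q,X): c,s=np.cos(q[2]),np.sin(q[2]); d=X[:,:2]-q[:2]; return np.c_[c*d[:,0]+s*d[:,1],-s*d[:,0]+c*d[:,1]]
def box(L,cx,cy,hx,hy): return np.hypot(np.maximum(abs(L[:,0]-cx)-hx,0),np.maximum(abs(L[:,1]-cy)-hy,0))
def cost(q,X):
    L=loc(q,X); d=np.min([box(L,0,80,95,5),box(L,0,-80,95,5),box(L,-20,-130,20,17)],0)
    return np.minimum(d,15).sum()/len(X)
best=min((minimize(cost,[x,y,a],(top,),method='Nelder-Mead',options=dict(xatol=.05,fatol=1e-4)) for x in (550,575,600) for y in (-20,0,20) for a in np.radians([-15,-5,5])),key=lambda r:r.fun)
q=best.x; print(best.fun,q[:2],np.degrees(q[2]))
L=loc(q,top)
for nm,k in [('wall+',abs(L[:,1]-80)<9),('wall-',abs(L[:,1]+80)<9),('anv',box(L,-20,-130,26,23)==0)]:
    print(nm,k.sum(),np.percentile(L[k],[1,50,99],axis=0).round(1).tolist(),np.median(top[k][:,2]))
# board outline
L=loc(q,B); b=(B[:,2]-tz>3.5)&(B[:,2]-tz<9); print('board',np.percentile(L[b],[1,2,98,99],axis=0).round(1).tolist())
h=B[:,2]-tz>200; print('lever handle',np.percentile(L[h],[2,50,98],axis=0).round(1).tolist(), np.percentile(B[h][:,2],[50,98]))
# cover
k=(abs(P[:,0]-497)<180)&(P[:,1]<-230)&(P[:,1]>-560)&(P[:,2]-tz>8)&(P[:,2]-tz<16); K=P[k]; print('cover pts',len(K),np.percentile(K,[1,99],axis=0).round(1).tolist(),cv2.minAreaRect(K[:,:2].astype(np.float32)))
E
```

```text
[ 339.80668151 -179.7714316   478.96322396] [ 3.  -0.9 -0.2  0.2  0.2  0. ]
table 0.7036408742532103
1837
0.26797570361074596 [570.52758058  25.3765111 ] -6.407549408462198
wall+ 662 [[-92.7, 74.5], [6.0, 78.5], [93.8, 85.4]] 77.0266036015853
wall- 610 [[-94.4, -85.0], [-2.5, -79.8], [93.3, -74.2]] 77.00628351311815
anv 535 [[-40.0, -145.7], [-20.9, -129.7], [-0.6, -113.2]] 76.00190149516777
board [[-103.5, -164.2], [-102.2, -162.1], [100.7, 73.9], [102.6, 75.7]]
lever handle [[12.4, -189.3], [18.1, -145.7], [38.7, -121.6]] [279.84441593 283.36212745]
cover pts 1744 [[401.6, -321.3, 9.2], [668.2, -261.4, 15.5]] ((537.0936279296875, -285.43536376953125), (72.94526672363281, 278.0815734863281), 89.84862518310547)
```

```bash
cat >> plan.py <<'E'
S=np.array([570.5,25.4]); SY=-6.4
def sw(x,y):
    c,s=np.cos(np.radians(SY)),np.sin(np.radians(SY)); return S+[c*x-s*y,s*x+c*y]
def pick(P,xy,z,yaw=83.6,zl=150):
    P.w([*xy,100],yaw).w([*xy,z+15]).w([*xy,z],n=1).hold(3).hold(5,255).w([*xy,zl],n=4).hold(2); return P
def put(P,xy,z,cl,zl=160,yaw=83.6,extra=0):
    P.cl=255; P.w([*xy,150],yaw).w([*xy,z+12],n=4).w([*xy,z],n=3).hold(3).hold(3,cl).w([*xy,zl],n=4); return P
E
python3 - <<'E'
from plan import *
for x,y in [(46,38.5),(-46,38.5),(46,-38.5),(-46,-38.5)]: print(x,y,sw(x,y).round(1))
pick(Plan(),[539.7,223.5],35).show()
E
```

```text
46 38.5 [620.5  58.5]
-46 38.5 [529.1  68.8]
46 -38.5 [611.9 -18. ]
-46 -38.5 [520.5  -7.7]
4 calls, end [539.7 223.5 150. ] 83.6
[[0,[28.7,14.3,27.1],[-0.0,-0.0,0.008]],[0,[28.8,14.1,27.1],[-0.0,-0.0,0.008]],[0,[28.9,13.9,27.1],[-0.0,-0.0,0.008]],[0,[29.0,13.6,27.1],[-0.0,-0.0,0.008]],[0,[29.1,13.4,27.1],[-0.0,-0.0,0.008]],[0,[29.2,13.2,27.1],[-0.0,-0.0,0.008]],[0,[29.3,12.9,27.1],[-0.0,-0.0,0.008]],[0,[29.5,12.7,27.1],[-0.0,-0.0,0.008]],[0,[29.6,12.5,27.2],[-0.0,-0.0,0.008]],[0,[29.6,12.2,27.1],[-0.0,-0.0,0.008]]]
[[0,[29.8,12.0,27.2],[-0.0,-0.0,0.008]],[0,[29.8,11.8,27.1],[-0.0,-0.001,0.008]],[0,[30.0,11.5,27.1],[-0.001,-0.0,0.009]],[0,[30.0,11.2,27.2],[-0.0,-0.001,0.008]],[0,[0.0,0.0,25.0],[-0.0,0.0,0.0]],[0,[0.1,0.0,25.0],[-0.0,0.0,0.0]],[0,[-0.0,0.0,15.0],[-0.0,0.0,0.0]],[0,[0,0,0],[0,0,0]],[0,[0,0,0],[0,0,0]],[0,[0,0,0],[0,0,0]]]
[[255,[0,0,0],[0,0,0]],[255,[0,0,0],[0,0,0]],[255,[0,0,0],[0,0,0]],[255,[0,0,0],[0,0,0]],[255,[0,0,0],[0,0,0]],[255,[-0.0,-0.0,-28.8],[-0.0,0.0,0.0]],[255,[-0.0,-0.0,-28.7],[-0.0,0.0,0.0]],[255,[-0.0,-0.0,-28.8],[-0.0,0.0,0.0]],[255,[-0.1,-0.0,-28.7],[-0.0,0.0,0.0]],[255,[0,0,0],[0,0,0]]]
[[255,[0,0,0],[0,0,0]],[255,[0,0,0],[0,0,0]],[255,[0,0,0],[0,0,0]],[255,[0,0,0],[0,0,0]],[255,[0,0,0],[0,0,0]],[255,[0,0,0],[0,0,0]],[255,[0,0,0],[0,0,0]],[255,[0,0,0],[0,0,0]],[255,[0,0,0],[0,0,0]],[255,[0,0,0],[0,0,0]]]
```

Call:
{"op": "servo_tool", "data": {"steps": [[0,[28.7,14.3,27.1],[0,0,0.008]],[0,[28.8,14.1,27.1],[0,0,0.008]],[0,[28.9,13.9,27.1],[0,0,0.008]],[0,[29,13.6,27.1],[0,0,0.008]],[0,[29.1,13.4,27.1],[0,0,0.008]],[0,[29.2,13.2,27.1],[0,0,0.008]],[0,[29.3,12.9,27.1],[0,0,0.008]],[0,[29.5,12.7,27.1],[0,0,0.008]],[0,[29.6,12.5,27.2],[0,0,0.008]],[0,[29.6,12.2,27.1],[0,0,0.008]]], "squeeze": 20}}

```text
time_s: 4.6
ee_pos: [482.4, 111.0, 208.0]
ee_rot: [180.0, -0.0, 85.7]
force: [0.6, -0.2, -0.6]
gripper_width: 91.5
gripper_force: 0.0
```

Call:
{"op": "servo_tool", "data": {"steps": [[0,[29.8,12,27.2],[0,0,0.008]],[0,[29.8,11.8,27.1],[0,0,0.009]],[0,[30,11.5,27.1],[0,0,0.009]],[0,[30,11.2,27.2],[0,0,0.008]],[0,[0,0,25],[0,0,0]],[0,[0,0,25],[0,0,0]],[0,[0,0,0],[0,0,0]],[0,[0,0,0],[0,0,0]],[0,[0,0,15],[0,0,0]],[0,[0,0,0],[0,0,0]]]}}

```text
time_s: 5.6
ee_pos: [540.1, 222.4, 35.9]
ee_rot: [180.0, -0.0, 83.5]
force: [-0.7, 0.7, 0.0]
gripper_width: 91.2
gripper_force: 0.0
```

Call:
{"op": "servo_tool", "data": {"steps": [[255,[0,0,0],[0,0,0]],[255,[0,0,0],[0,0,0]],[255,[0,0,0],[0,0,0]],[255,[0,0,0],[0,0,0]],[255,[0,0,0],[0,0,0]],[255,[0,0,0],[0,0,0]],[255,[0,0,-29],[0,0,0]],[255,[0,0,-29],[0,0,0]],[255,[0,0,-29],[0,0,0]],[255,[0,0,-29],[0,0,0]]], "squeeze": 20}}

```text
time_s: 6.6
ee_pos: [540.2, 221.4, 151.9]
ee_rot: [-179.9, 0.0, 83.5]
force: [0.9, 0.6, -0.2]
gripper_width: 60.9
gripper_force: 20.0
```

Call:
{"op": "servo_tool", "data": {"steps": [[255,[-31,19.7,0],[0,0,0]],[255,[-31,19.7,0],[0,0,0]],[255,[-31,19.7,0],[0,0,0]],[255,[-31,19.7,0],[0,0,0]],[255,[-31,19.7,0],[0,0,0]],[255,[0,0,0],[0,0,0]],[255,[0,0,25],[0,0,0]],[255,[0,0,25],[0,0,0]],[255,[0,0,25],[0,0,0]],[255,[0,0,0],[0,0,0]]]}}

```text
time_s: 7.6
ee_pos: [617.5, 56.8, 72.4]
ee_rot: [-179.5, 0.1, 83.5]
force: [-0.7, -0.4, -0.3]
gripper_width: 60.4
gripper_force: 20.0
```

Call:
{"op": "servo_tool", "data": {"steps": [[255,[2,2.8,12],[0,0,0]],[255,[0,0,10],[0,0,0]],[255,[0,0,6],[0,0,0]],[255,[0,0,3],[0,0,0]],[255,[0,0,0],[0,0,0]],[255,[0,0,0],[0,0,0]],[30,[0,0,0],[0,0,0]],[30,[0,0,0],[0,0,0]],[30,[0,0,0],[0,0,0]],[30,[0,0,0],[0,0,0]]]}}

```text
time_s: 8.6
ee_pos: [624.0, 58.1, 45.5]
ee_rot: [180.0, -0.0, 83.5]
force: [-0.0, -0.2, -0.2]
gripper_width: 80.3
gripper_force: 0.0
```

```bash
cat > top.py <<'E'
from plan import *
def jars():
  for n in ['top','scene']:
    f=cams.grab_frame(n); p=campose(f); C=cloud(f,p); g=f['color'].astype(int)
    t=C[...,2]; off=np.nanmedian(t[(abs(C[...,0]-480)<60)&(abs(C[...,1]-330)<150)])
    m=((t-off>20)&(t-off<60)&(C[...,0]>330)&(C[...,0]<680)&(C[...,1]>-120)&(C[...,1]<520)&(abs(g[...,0]-g[...,2])<14)&(g[...,0]>130)).astype(np.uint8)
    k,l,s,c=cv2.connectedComponentsWithStats(m)
    for i in range(1,k):
        if s[i,4]<50: continue
        P=C[l==i]; ht=np.median(P[:,2])-off; Q=P[abs(P[:,2]-off-ht)<5]
        print(n,np.round(c[i]),s[i,4],'h',round(ht,1),'mean',np.round(Q.mean(0)[:2],1),'ext',np.ptp(np.percentile(Q[:,:2],[2,98],axis=0),axis=0).round())
if __name__=='__main__': print(state()['ee_pos'].round(1)); jars()
E
python3 top.py
```

```text
[624.   58.1  45.5]
top [185. 288.] 119 h 34.6 mean [668.2 383.4] ext [27. 52.]
top [211. 311.] 166 h 34.0 mean [558.2 348.4] ext [39. 40.]
top [265. 324.] 276 h 41.2 mean [432.8 234. ] ext [52. 50.]
top [229. 344.] 260 h 39.8 mean [434.2 349.8] ext [48. 47.]
scene [293. 262.] 137 h 51.4 mean [628.3  72.1] ext [56. 62.]
scene [314. 316.] 201 h 41.8 mean [429.1 232.5] ext [51. 52.]
scene [263. 324.] 127 h 33.7 mean [554.1 347.7] ext [40. 42.]
scene [293. 341.] 195 h 39.5 mean [429.7 349.6] ext [47. 49.]
```

```bash
python3 - <<'E'
from plan import *
P=Plan(); x,y=P.p[:2]
P.w([x,y,130],n=2,cl=30).w([431,233,90],83.6,cl=0,v=48).w([431,233,48]).w([431,233,35]).hold(2).hold(6,255).w([431,233,150],n=4).w([*sw(46,-38.5),150],v=45).hold(1).w([*sw(46,-38.5),60],n=3).hold(1).w([*sw(46,-38.5),43],n=3).hold(2).hold(4,30); P.show()
E
```

```text
5 calls, end [611.9 -18.   43. ] 83.6
[[30,[0.0,0.0,-42.3],[0.0,-0.0,-0.0]],[30,[0.0,0.0,-42.3],[0.0,-0.0,-0.0]],[0,[25.3,-35.3,6.7],[0.0,-0.0,-0.0]],[0,[25.3,-35.2,6.6],[0.0,-0.0,-0.0]],[0,[25.3,-35.3,6.7],[0.0,-0.0,-0.001]],[0,[25.3,-35.2,6.6],[0.0,-0.0,-0.0]],[0,[25.4,-35.2,6.7],[0.0,-0.0,-0.001]],[0,[25.4,-35.2,6.6],[0.0,-0.0,-0.0]],[0,[-0.0,-0.0,42.0],[0.0,-0.0,-0.0]],[0,[-0.0,-0.0,13.0],[0.0,-0.0,-0.0]]]
[[0,[0,0,0],[0,0,0]],[0,[0,0,0],[0,0,0]],[255,[0,0,0],[0,0,0]],[255,[0,0,0],[0,0,0]],[255,[0,0,0],[0,0,0]],[255,[0,0,0],[0,0,0]],[255,[0,0,0],[0,0,0]],[255,[0,0,0],[0,0,0]],[255,[-0.0,-0.0,-28.7],[0.0,-0.0,-0.0]],[255,[-0.0,-0.0,-28.8],[0.0,-0.0,-0.0]]]
[[255,[-0.0,-0.0,-28.7],[0.0,-0.0,-0.0]],[255,[-0.0,-0.0,-28.8],[0.0,-0.0,-0.0]],[255,[-32.7,29.7,0.0],[0.0,-0.0,-0.0]],[255,[-32.8,29.7,0.0],[0.0,-0.0,-0.0]],[255,[-32.7,29.7,0.0],[0.0,-0.0,-0.0]],[255,[-32.8,29.7,0.0],[0.0,-0.0,-0.0]],[255,[-32.7,29.7,0.0],[0.0,-0.0,-0.0]],[255,[-32.8,29.7,0.0],[0.0,-0.0,-0.0]],[255,[-32.7,29.6,0.0],[0.0,-0.0,-0.0]],[255,[0,0,0],[0,0,0]]]
[[255,[-0.0,0.0,30.0],[0.0,-0.0,-0.0]],[255,[-0.0,0.0,30.0],[0.0,-0.0,-0.0]],[255,[-0.0,0.0,30.0],[0.0,-0.0,-0.0]],[255,[0,0,0],[0,0,0]],[255,[-0.0,-0.0,5.7],[0.0,-0.0,-0.0]],[255,[-0.0,-0.0,5.7],[0.0,-0.0,-0.0]],[255,[-0.0,-0.0,5.6],[0.0,-0.0,-0.0]],[255,[0,0,0],[0,0,0]],[255,[0,0,0],[0,0,0]],[30,[0,0,0],[0,0,0]]]
[[30,[0,0,0],[0,0,0]],[30,[0,0,0],[0,0,0]],[30,[0,0,0],[0,0,0]],[30,[0,0,0],[0,0,0]],[30,[0,0,0],[0,0,0]],[30,[0,0,0],[0,0,0]],[30,[0,0,0],[0,0,0]],[30,[0,0,0],[0,0,0]],[30,[0,0,0],[0,0,0]],[30,[0,0,0],[0,0,0]]]
```

Call:
{"op": "servo_tool", "data": {"steps": [[30,[0,0,-42],[0,0,0]],[30,[0,0,-42],[0,0,0]],[0,[25.3,-35.2,5],[0,0,0]],[0,[25.3,-35.2,5],[0,0,0]],[0,[25.3,-35.2,5],[0,0,0]],[0,[25.4,-35.2,5],[0,0,0]],[0,[25.4,-35.2,5],[0,0,0]],[0,[25.4,-35.2,5],[0,0,0]],[0,[0,0,5],[0,0,0]],[0,[0,0,0],[0,0,0]]]}}

```text
time_s: 9.7
ee_pos: [430.7, 233.6, 94.0]
ee_rot: [-180.0, 0.0, 83.6]
force: [0.8, -1.2, 0.1]
gripper_width: 91.4
gripper_force: 0.0
```

Call:
{"op": "servo_tool", "data": {"steps": [[0,[0,0,40],[0,0,0]],[0,[0,0,19],[0,0,0]],[0,[0,0,0],[0,0,0]],[0,[0,0,0],[0,0,0]],[255,[0,0,0],[0,0,0]],[255,[0,0,0],[0,0,0]],[255,[0,0,0],[0,0,0]],[255,[0,0,0],[0,0,0]],[255,[0,0,0],[0,0,0]],[255,[0,0,0],[0,0,0]]]}}

```text
time_s: 10.7
ee_pos: [431.5, 233.3, 35.6]
ee_rot: [180.0, -0.0, 83.5]
force: [0.0, -1.5, 2.8]
gripper_width: 56.4
gripper_force: 20.0
```

Call:
{"op": "servo_tool", "data": {"steps": [[255,[0,0,-38],[0,0,0]],[255,[0,0,-38],[0,0,0]],[255,[0,0,-38],[0,0,0]],[255,[-32.7,29.7,0],[0,0,0]],[255,[-32.8,29.7,0],[0,0,0]],[255,[-32.7,29.7,0],[0,0,0]],[255,[-32.8,29.7,0],[0,0,0]],[255,[-32.7,29.7,0],[0,0,0]],[255,[-32.8,29.7,0],[0,0,0]],[255,[-32.7,29.6,0],[0,0,0]]]}}

```text
time_s: 11.7
ee_pos: [612.2, -19.7, 148.8]
ee_rot: [-180.0, -0.0, 83.5]
force: [1.2, 1.0, -0.7]
gripper_width: 56.7
gripper_force: 20.0
```

Call:
{"op": "servo_tool", "data": {"steps": [[255,[0,0,30],[0,0,0]],[255,[0,0,30],[0,0,0]],[255,[0,0,28],[0,0,0]],[255,[0,0,9],[0,0,0]],[255,[0,0,6],[0,0,0]],[255,[0,0,4],[0,0,0]],[255,[0,0,0],[0,0,0]],[255,[0,0,0],[0,0,0]],[35,[0,0,0],[0,0,0]],[35,[0,0,0],[0,0,0]]]}}

```text
time_s: 12.7
ee_pos: [612.2, -18.1, 43.1]
ee_rot: [179.9, -0.0, 83.5]
force: [0.1, 0.2, -0.3]
gripper_width: 69.7
gripper_force: 0.0
```

Call:
{"op": "servo_tool", "data": {"steps": [[35,[0,0,0],[0,0,0]],[35,[0,0,0],[0,0,0]],[35,[0,0,-45],[0,0,0]],[35,[0,0,-45],[0,0,0]],[0,[0,0,-5],[0,0,0]],[0,[38.4,-24.4,0],[0,0,0]],[0,[38.4,-24.4,0],[0,0,0]],[0,[38.4,-24.4,0],[0,0,0]],[0,[38.4,-24.4,0],[0,0,0]],[0,[38.4,-24.4,0],[0,0,0]]]}}

```text
time_s: 13.7
ee_pos: [511.0, 187.8, 136.8]
ee_rot: [-180.0, 0.0, 83.4]
force: [0.8, 0.2, -0.6]
gripper_width: 91.3
gripper_force: 0.0
```

Call:
{"op": "servo_tool", "data": {"steps": [[0,[38.4,-24.4,0],[0,0,0]],[0,[38.4,-24.4,0],[0,0,0]],[0,[38.4,-24.4,0],[0,0,0]],[0,[38.4,-24.4,0],[0,0,0]],[0,[0,0,30],[0,0,0]],[0,[0,0,10],[0,0,0]],[0,[0,0,0],[0,0,0]],[0,[0,0,0],[0,0,0]],[0,[0,0,0],[0,0,0]],[0,[0,0,0],[0,0,0]]]}}

```text
time_s: 14.7
ee_pos: [433.7, 350.0, 98.2]
ee_rot: [179.9, -0.1, 83.4]
force: [-0.5, -0.3, 0.4]
gripper_width: 91.0
gripper_force: 0.0
```

```bash
python3 top.py
```

```text
[433.7 350.   98.2]
top [308. 239.] 187 h 45.8 mean [615.3 -19.4] ext [46. 49.]
top [284. 245.] 160 h 49.6 mean [635.   57.4] ext [42. 53.]
top [180. 288.] 50 h 33.8 mean [672.9 398.1] ext [15. 34.]
```

Call:
{"op": "servo_tool", "data": {"steps": [[0,[0,0,40],[0,0,0]],[0,[0,0,23],[0,0,0]],[0,[0,0,0],[0,0,0]],[0,[0,0,0],[0,0,0]],[255,[0,0,0],[0,0,0]],[255,[0,0,0],[0,0,0]],[255,[0,0,0],[0,0,0]],[255,[0,0,0],[0,0,0]],[255,[0,0,0],[0,0,0]],[255,[0,0,0],[0,0,0]]]}}

```text
time_s: 15.8
ee_pos: [432.9, 350.3, 34.6]
ee_rot: [180.0, -0.0, 83.5]
force: [-0.5, -0.6, 1.2]
gripper_width: 52.4
gripper_force: 20.0
```

Call:
{"op": "servo_tool", "data": {"steps": [[255,[0,0,-38],[0,0,0]],[255,[0,0,-38],[0,0,0]],[255,[0,0,-38],[0,0,0]],[255,[-38.4,14.1,0],[0,0,0]],[255,[-38.4,14.1,0],[0,0,0]],[255,[-38.4,14.1,0],[0,0,0]],[255,[-38.4,14.1,0],[0,0,0]],[255,[-38.4,14.1,0],[0,0,0]],[255,[-38.4,14.1,0],[0,0,0]],[255,[-38.4,14.1,0],[0,0,0]]]}}

```text
time_s: 16.8
ee_pos: [500.3, 70.3, 148.1]
ee_rot: [-180.0, -0.0, 83.5]
force: [0.8, 0.5, -1.2]
gripper_width: 52.6
gripper_force: 20.0
```

Call:
{"op": "servo_tool", "data": {"steps": [[255,[-38.4,14.1,0],[0,0,0]],[255,[-38.4,14.1,0],[0,0,0]],[255,[0,0,0],[0,0,0]],[255,[0,0,0],[0,0,0]],[255,[0,0,20],[0,0,0]],[255,[0,0,20],[0,0,0]],[255,[0,0,0],[0,0,0]],[255,[0,0,0],[0,0,0]],[255,[0,0,0],[0,0,0]],[255,[0,0,0],[0,0,0]]]}}

```text
time_s: 17.8
ee_pos: [520.2, -7.2, 109.3]
ee_rot: [179.9, -0.0, 83.5]
force: [-0.1, 0.5, -1.9]
gripper_width: 52.6
gripper_force: 20.0
```

Call:
{"op": "servo_tool", "data": {"steps": [[255,[0,0,25],[0,0,0]],[255,[0,0,22],[0,0,0]],[255,[0,0,10],[0,0,0]],[255,[0,0,6],[0,0,0]],[255,[0,0,4],[0,0,0]],[255,[0,0,0],[0,0,0]],[255,[0,0,0],[0,0,0]],[35,[0,0,0],[0,0,0]],[35,[0,0,0],[0,0,0]],[35,[0,0,0],[0,0,0]]]}}

```text
time_s: 18.8
ee_pos: [519.8, -7.6, 41.6]
ee_rot: [180.0, -0.0, 83.5]
force: [-0.1, -0.1, -0.2]
gripper_width: 73.7
gripper_force: 0.0
```

```bash
python3 - <<'E'
from plan import *
P=Plan(); x,y=P.p[:2]; c=[555.3,347.5]
P.w([x,y,130],n=2,cl=35).w([*c,130],135,cl=0,v=48).hold(1).w([*c,70],n=2).hold(1); P.show()
E
python3 top.py
```

```text
2 calls, end [555.3 347.5  70. ] 135
[[35,[0.0,0.0,-44.2],[0.0,-0.0,-0.0]],[35,[0.0,0.1,-44.2],[0.001,-0.0,-0.0]],[0,[44.6,-0.6,0.0],[-0.0,-0.0,-0.112]],[0,[44.4,4.3,0.0],[-0.0,-0.0,-0.112]],[0,[43.6,9.3,0.0],[-0.0,-0.0,-0.113]],[0,[42.3,14.1,0.0],[-0.0,-0.0,-0.112]],[0,[40.5,18.8,0.0],[-0.0,-0.0,-0.113]],[0,[38.1,23.2,0.0],[-0.0,-0.0,-0.112]],[0,[35.2,27.3,0.0],[-0.0,-0.0,-0.113]],[0,[32.0,31.2,0.1],[0.0,-0.0,-0.112]]]
[[0,[0,0,0],[0,0,0]],[0,[-0.0,-0.0,30.0],[0.0,-0.0,-0.0]],[0,[-0.0,-0.0,30.0],[0.0,-0.0,-0.0]],[0,[0,0,0],[0,0,0]],[0,[0,0,0],[0,0,0]],[0,[0,0,0],[0,0,0]],[0,[0,0,0],[0,0,0]],[0,[0,0,0],[0,0,0]],[0,[0,0,0],[0,0,0]],[0,[0,0,0],[0,0,0]]]
[519.8  -7.6  41.6]
top [285. 247.] 241 h 52.4 mean [625.2  60.7] ext [56. 53.]
top [185. 288.] 126 h 36.2 mean [667.5 383.4] ext [25. 50.]
top [211. 311.] 165 h 33.9 mean [558.4 348.3] ext [41. 39.]
scene [310. 252.] 86 h 47.9 mean [610.   -9.9] ext [50. 35.]
scene [296. 261.] 186 h 52.0 mean [623.5  63.3] ext [57. 75.]
scene [329. 262.] 97 h 45.8 mean [521.3  -3.5] ext [46. 43.]
scene [263. 324.] 128 h 33.8 mean [553.9 347.5] ext [42. 40.]
```

Call:
{"op": "servo_tool", "data": {"steps": [[35,[0,0,-44.2],[0,0,0]],[35,[0,0,-44.2],[0,0,0]],[0,[44.6,-0.6,0],[0,0,-0.112]],[0,[44.4,4.3,0],[0,0,-0.112]],[0,[43.6,9.3,0],[0,0,-0.113]],[0,[42.3,14.1,0],[0,0,-0.112]],[0,[40.5,18.8,0],[0,0,-0.113]],[0,[38.1,23.2,0],[0,0,-0.112]],[0,[35.2,27.3,0],[0,0,-0.113]],[0,[32,31.2,0],[0,0,-0.112]]]}}

```text
time_s: 19.9
ee_pos: [554.9, 349.4, 129.6]
ee_rot: [-180.0, 0.0, 135.3]
force: [0.7, 0.3, 0.5]
gripper_width: 90.9
gripper_force: 0.0
```

Call:
{"op": "servo_tool", "data": {"steps": [[0,[0,0,0],[0,0,0]],[0,[0,0,30],[0,0,0]],[0,[0,0,30],[0,0,0]],[0,[0,0,0],[0,0,0]],[0,[0,0,36],[0,0,0]],[0,[0,0,0],[0,0,0]],[0,[0,0,0],[0,0,0]],[255,[0,0,0],[0,0,0]],[255,[0,0,0],[0,0,0]],[255,[0,0,0],[0,0,0]]]}}

```text
time_s: 20.9
ee_pos: [555.6, 347.9, 35.1]
ee_rot: [179.9, 0.0, 135.0]
force: [0.1, -0.4, -0.1]
gripper_width: 70.2
gripper_force: 0.0
```

Call:
{"op": "servo_tool", "data": {"steps": [[255,[0,0,0],[0,0,0]],[255,[0,0,0],[0,0,0]],[255,[0,0,0],[0,0,0]],[255,[0,0,0],[0,0,0]],[255,[0,0,-39],[0,0,0]],[255,[0,0,-39],[0,0,0]],[255,[0,0,-39],[0,0,0]],[255,[0,0,0],[0,0,0]],[255,[0,0,0],[0,0,0]],[255,[0,0,0],[0,0,0]]]}}

```text
time_s: 21.9
ee_pos: [554.0, 346.9, 148.9]
ee_rot: [-179.8, -0.1, 135.0]
force: [-0.4, 0.9, -0.8]
gripper_width: 44.5
gripper_force: 20.0
```

```bash
python3 - <<'E'
from plan import *
P=Plan(); x,y=P.p[:2]; c=sw(-46,38.5)
P.cl=255; P.w([*c,150],83.6,v=48).hold(2).w([*c,50],n=4).hold(2).w([*c,41],n=2); P.show()
E
```

```text
2 calls, end [529.1  68.8  41. ] 83.6
[[255,[-25.6,-30.6,-0.1],[-0.0,0.0,0.128]],[255,[-29.3,-27.1,-0.1],[-0.001,0.0,0.128]],[255,[-32.5,-23.1,-0.1],[-0.0,0.0,0.128]],[255,[-35.2,-18.8,-0.1],[-0.001,0.0,0.128]],[255,[-37.3,-14.2,-0.1],[-0.0,0.0,0.128]],[255,[-38.8,-9.3,-0.1],[-0.001,0.0,0.128]],[255,[-39.7,-4.2,-0.1],[-0.0,0.001,0.129]],[255,[0,0,0],[0,0,0]],[255,[0,0,0],[0,0,0]],[255,[0.0,0.0,25.0],[-0.0,-0.0,-0.0]]]
[[255,[0.0,0.0,25.0],[-0.0,-0.0,-0.0]],[255,[0.0,0.0,25.0],[-0.0,-0.0,-0.0]],[255,[0.0,0.0,25.0],[-0.0,-0.0,-0.0]],[255,[0,0,0],[0,0,0]],[255,[0,0,0],[0,0,0]],[255,[0.0,0.0,4.5],[-0.0,-0.0,-0.0]],[255,[0.0,0.0,4.5],[-0.0,-0.0,-0.0]],[255,[0,0,0],[0,0,0]],[255,[0,0,0],[0,0,0]],[255,[0,0,0],[0,0,0]]]
```

Call:
{"op": "servo_tool", "data": {"steps": [[255,[-25.6,-30.6,0],[0,0,0.128]],[255,[-29.3,-27.1,0],[0,0,0.128]],[255,[-32.5,-23.1,0],[0,0,0.128]],[255,[-35.2,-18.8,0],[0,0,0.128]],[255,[-37.3,-14.2,0],[0,0,0.128]],[255,[-38.8,-9.3,0],[0,0,0.128]],[255,[-39.7,-4.2,0],[0,0,0.129]],[255,[0,0,0],[0,0,0]],[255,[0,0,0],[0,0,0]],[255,[0,0,25],[0,0,0]]]}}

```text
time_s: 22.9
ee_pos: [532.4, 70.4, 127.2]
ee_rot: [179.7, -0.1, 83.6]
force: [0.9, 0.0, -0.7]
gripper_width: 44.5
gripper_force: 20.0
```

Call:
{"op": "servo_tool", "data": {"steps": [[255,[0,0,25],[0,0,0]],[255,[0,0,25],[0,0,0]],[255,[0,0,21],[0,0,0]],[255,[0,0,7],[0,0,0]],[255,[0,0,5],[0,0,0]],[255,[0,0,0],[0,0,0]],[255,[0,0,0],[0,0,0]],[60,[0,0,0],[0,0,0]],[60,[0,0,0],[0,0,0]],[60,[0,0,0],[0,0,0]]]}}

```text
time_s: 23.9
ee_pos: [530.4, 69.3, 43.3]
ee_rot: [179.9, -0.0, 83.6]
force: [-0.0, 0.0, -0.1]
gripper_width: 65.7
gripper_force: 0.0
```

Call:
{"op": "servo_tool", "data": {"steps": [[60,[0,0,-45],[0,0,0]],[60,[0,0,-45],[0,0,0]],[0,[15,-2,-45],[0,0,0]],[0,[15,-2,-45],[0,0,0]],[0,[15,-2,-45],[0,0,0]],[0,[15,-2,-45],[0,0,0]],[0,[15,-2,-45],[0,0,0]],[0,[15,-2,-45],[0,0,0]],[0,[0,0,0],[0,0,0]],[0,[0,0,0],[0,0,0]]]}}

```text
time_s: 24.9
ee_pos: [528.2, 160.3, 403.6]
ee_rot: [179.9, -0.0, 83.6]
force: [-0.9, -0.5, -0.7]
gripper_width: 91.4
gripper_force: 0.0
```

```bash
python3 - <<'E'
from plan import *
from h import *
st=state(); f=cams.grab_frame('wrist'); p=campose(f,st); C=cloud(f,p); save(f,'w3.png'); print(st['ee_pos'],st['qvel'].round(1))
g=f['color'].astype(int).sum(2); C[250:]=np.nan
for o in outline_of(f,'spatula_1_mid'):
    if o['confidence']<.3: continue
    m=cv2.dilate(o['pixels'].astype(np.uint8),np.ones((5,5)))>0; m&=np.isfinite(C[...,2])&(C[...,2]<60)
    med=np.median(g[C[...,2]<3]); k=m&(g<med-60); h=m&(g<220)
    Q=C[k]; ex=Q[:,:2]-Q[:,:2].mean(0); w=np.linalg.svd(ex,full_matrices=False)[2][0]; w*=np.sign(w[1]); q=ex@w
    lo,hi=np.percentile(q,[.5,99.5]); mid=Q[:,:2].mean(0)+w*(lo+hi)/2
    H=C[h]; print(o['confidence'],o['at'],len(Q),'mid',mid.round(1),'len',round(hi-lo,1),'yaw',np.degrees(np.arctan2(w[1],w[0])).round(1),'handle',H.mean(0).round(1) if len(H) else None)
top=C[(abs(C[...,0]-570)<150)&(abs(C[...,1]-25)<100)&(C[...,2]>35)&(C[...,2]<60)]
E
python3 top.py
```

```text
[528.20853289 160.29668107 403.61606938] [-0.7  1.4  3.8 -0.1 -0.2 -0.1]
0.6 [294.4, 35.4] 635 mid [513.5 408.4] len 87.6 yaw 93.1 handle [513.8 402.6  12.4]
[527.6 159.7 401.2]
top [308. 240.] 206 h 45.1 mean [613.  -18.6] ext [51. 48.]
top [285. 247.] 249 h 48.7 mean [625.2  61.1] ext [55. 51.]
top [321. 263.] 186 h 43.4 mean [520.9  -8. ] ext [45. 44.]
top [297. 273.] 132 h 36.7 mean [531.5  69.4] ext [38. 38.]
top [185. 288.] 125 h 32.6 mean [668.3 383.9] ext [26. 51.]
```

View pics/w3.png

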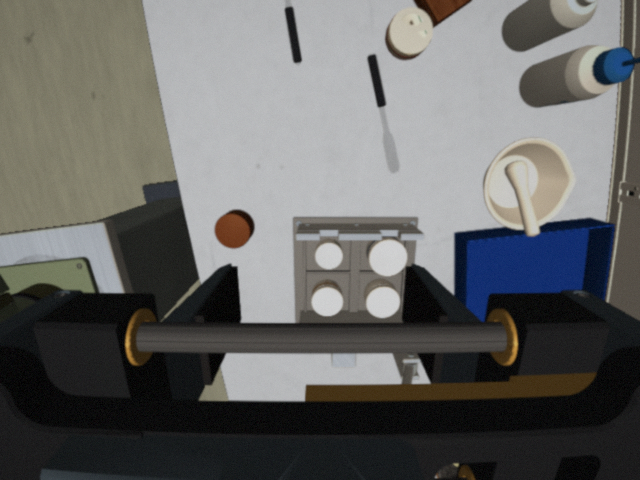

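```bash
cat > spat.py <<'E'
from plan import *
def spats(boxes,rowmax=250):
    st=state(); f=cams.grab_frame('wrist'); p=campose(f,st); C=cloud(f,p); g=f['color'].astype(int).sum(2); print(st['ee_pos'].round(1))
    T=C[...,2]
    for u0,u1,v0,v1 in boxes:
        m=np.zeros(g.shape,bool); m[v0:v1,u0:u1]=1
        uv=np.argwhere(m&(g<200))[:,::-1]; print('dark px',len(uv),'u',np.ptp(uv[:,0]),'v',uv[:,1].min(),uv[:,1].max())
        X=onplane(f,uv,p,10)[:,:2]; c=X.mean(0); w=np.linalg.svd(X-c,full_matrices=False)[2][0]; w*=np.sign(w[1]); q=(X-c)@w; lo,hi=np.percentile(q,[.5,99.5]); hc=c+w*(lo+hi)/2
        print('handle ctr',hc.round(1),'len',round(hi-lo,1),'yaw',np.degrees(np.arctan2(w[1],w[0])).round(1),'mid if +y',(hc-50*w).round(1),'if -y',(hc+50*w).round(1))
if __name__=='__main__':
    spats([(355,400,40,120),(280,310,2,75)])
E
python3 spat.py
```

```text
[527.7 159.6 400.9]
dark px 464 u 29 v 40 104
handle ctr [635.  334.8] len 88.8 yaw 81.2 mid if +y [627.4 285.4] if -y [642.6 384.3]
dark px 406 u 15 v 5 59
handle ctr [514.2 403. ] len 73.6 yaw 93.3 mid if +y [517.1 353.1] if -y [511.4 452.9]
```

```bash
python3 - <<'E'
from spat import *
spats([(364,388,50,112)])
P=Plan(); 
h=np.array([633.4,323.])
E
```

```text
[527.8 159.6 401.1]
dark px 396 u 16 v 53 104
handle ctr [630.9 326. ] len 72.6 yaw 98.1 mid if +y [637.9 276.5] if -y [623.9 375.5]
```

```bash
python3 - <<'E'
from plan import *
P=Plan(); g=[633.8,305.7]; P.w([*g,110],97.7,cl=60,v=46).hold(1).w([*g,45],n=2).hold(1).w([*g,25],n=2).hold(2); P.show()
E
```

```text
2 calls, end [633.8 305.7  25. ] 97.7
[[60,[19.7,11.2,36.4],[-0.0,0.0,-0.031]],[60,[19.3,11.8,36.4],[-0.0,0.0,-0.031]],[60,[18.9,12.4,36.4],[-0.0,0.0,-0.031]],[60,[18.5,13.0,36.4],[-0.001,0.0,-0.031]],[60,[18.1,13.5,36.4],[-0.0,0.0,-0.031]],[60,[17.7,14.0,36.3],[-0.001,0.0,-0.031]],[60,[17.3,14.5,36.4],[-0.0,0.0,-0.031]],[60,[16.8,15.1,36.4],[-0.001,0.001,-0.03]],[60,[0,0,0],[0,0,0]],[60,[-0.0,0.0,32.5],[0.0,-0.0,-0.0]]]
[[60,[-0.0,0.0,32.5],[0.0,-0.0,-0.0]],[60,[0,0,0],[0,0,0]],[60,[-0.0,-0.0,10.0],[0.0,-0.0,-0.0]],[60,[-0.0,-0.0,10.0],[0.0,-0.0,-0.0]],[60,[0,0,0],[0,0,0]],[60,[0,0,0],[0,0,0]],[60,[0,0,0],[0,0,0]],[60,[0,0,0],[0,0,0]],[60,[0,0,0],[0,0,0]],[60,[0,0,0],[0,0,0]]]
```

Call:
{"op": "servo_tool", "data": {"steps": [[60,[19.7,11.2,36.4],[0,0,-0.031]],[60,[19.3,11.8,36.4],[0,0,-0.031]],[60,[18.9,12.4,36.4],[0,0,-0.031]],[60,[18.5,13,36.4],[0,0,-0.031]],[60,[18.1,13.5,36.4],[0,0,-0.031]],[60,[17.7,14,36.4],[0,0,-0.031]],[60,[17.3,14.5,36.4],[0,0,-0.031]],[60,[16.8,15.1,36.4],[0,0,-0.03]],[60,[0,0,0],[0,0,0]],[60,[0,0,32],[0,0,0]]], "squeeze": 30}}

```text
time_s: 26.2
ee_pos: [636.8, 307.3, 82.2]
ee_rot: [179.6, -0.1, 97.7]
force: [0.9, -0.1, 0.5]
gripper_width: 69.5
gripper_force: 0.0
```

Call:
{"op": "servo_tool", "data": {"steps": [[60,[0,0,33],[0,0,0]],[60,[0,0,10],[0,0,0]],[60,[0,0,10],[0,0,0]],[60,[0,0,0],[0,0,0]],[255,[0,0,0],[0,0,0]],[255,[0,0,0],[0,0,0]],[255,[0,0,0],[0,0,0]],[255,[0,0,0],[0,0,0]],[255,[0,0,0],[0,0,0]],[255,[0,0,0],[0,0,0]]]}}

```text
time_s: 27.2
ee_pos: [634.5, 306.4, 26.6]
ee_rot: [180.0, -0.0, 97.7]
force: [0.5, 1.1, -0.2]
gripper_width: 24.4
gripper_force: 0.0
```

Call:
{"op": "servo_tool", "data": {"steps": [[255,[0,0,0],[0,0,0]],[255,[0,0,0],[0,0,0]],[255,[0,0,0],[0,0,0]],[255,[0,0,-15],[0,0,0]],[255,[0,0,-30],[0,0,0]],[255,[0,0,-40],[0,0,0]],[255,[0,0,-40],[0,0,0]],[255,[0,0,0],[0,0,0]],[255,[0,0,0],[0,0,0]],[255,[0,0,0],[0,0,0]]]}}

```text
time_s: 28.2
ee_pos: [633.7, 306.1, 150.7]
ee_rot: [-179.9, 0.0, 97.7]
force: [-0.3, 0.5, -0.7]
gripper_width: 12.7
gripper_force: 30.0
```

```bash
python3 - <<'E'
from plan import *
st=state(); f=cams.grab_frame('wrist'); save(f,'w4.png'); print(st['ee_pos'],st['ee_rot'],st['gripper_width'])
E
```

```text
[633.72538226 306.06700326 150.72138243] [-1.79892690e+02  2.93252463e-02  9.77371796e+01] 12.664658741645567
```

View pics/w4.png

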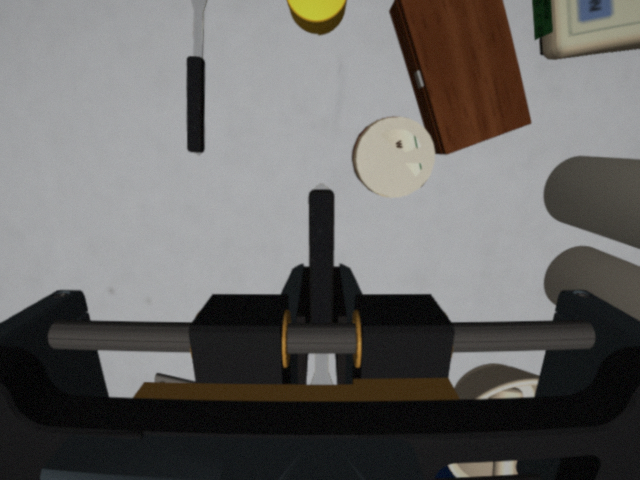

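```bash
cat > held.py <<'E'
from plan import *
def held(ends,zt):  # pixel -> tool x,y at tool z=zt
    f=cams.grab_frame('wrist'); T=np.array(f['tool_from_camera']); r=rays(f,ends)@T[:3,:3].T
    k=(zt-T[2,3])/r[:,2]; return (T[:3,3]+r*k[:,None]).round(1)
E
python3 - <<'E'
from held import *
print(held([(320.5,190),(321,262)],14))
P=Plan(); c=sw(46,30); P.cl=255; P.w([*c,150],83.6,v=46).hold(2).w([*c,100],n=3).hold(2); P.show()
E
```

```text
[[58.  -0.9 14. ]
 [20.9 -0.7 14. ]]
2 calls, end [619.5  50.1 100. ] 83.6
[[255,[-41.9,-8.1,0.0],[-0.0,0.0,0.041]],[255,[-42.3,-6.3,0.0],[-0.001,0.0,0.041]],[255,[-42.5,-4.6,0.0],[-0.0,0.0,0.041]],[255,[-42.6,-2.9,0.1],[-0.001,0.0,0.041]],[255,[-42.7,-1.1,0.0],[-0.0,0.001,0.041]],[255,[-42.7,0.6,0.0],[-0.001,0.0,0.042]],[255,[0,0,0],[0,0,0]],[255,[0,0,0],[0,0,0]],[255,[0.0,0.0,16.7],[0.0,0.0,-0.0]],[255,[0.0,0.0,16.7],[0.0,0.0,-0.0]]]
[[255,[0.0,0.0,16.6],[0.0,0.0,-0.0]],[255,[0,0,0],[0,0,0]],[255,[0,0,0],[0,0,0]],[255,[0,0,0],[0,0,0]],[255,[0,0,0],[0,0,0]],[255,[0,0,0],[0,0,0]],[255,[0,0,0],[0,0,0]],[255,[0,0,0],[0,0,0]],[255,[0,0,0],[0,0,0]],[255,[0,0,0],[0,0,0]]]
```

Call:
{"op": "servo_tool", "data": {"steps": [[255,[-41.9,-8.1,0],[0,0,0.041]],[255,[-42.3,-6.3,0],[0,0,0.041]],[255,[-42.5,-4.6,0],[0,0,0.041]],[255,[-42.6,-2.9,0],[0,0,0.041]],[255,[-42.7,-1.1,0],[0,0,0.041]],[255,[-42.7,0.6,0],[0,0,0.042]],[255,[0,0,0],[0,0,0]],[255,[0,0,0],[0,0,0]],[255,[0,0,16],[0,0,0]],[255,[0,0,16],[0,0,0]]]}}

```text
time_s: 29.3
ee_pos: [620.6, 51.9, 118.9]
ee_rot: [180.0, -0.0, 83.7]
force: [-0.2, -0.9, -0.7]
gripper_width: 12.5
gripper_force: 30.0
```

Call:
{"op": "servo_tool", "data": {"steps": [[255,[0,0,13],[0,0,0]],[255,[0,0,0],[0,0,0]],[255,[0,0,10],[0,0,0]],[255,[0,0,8],[0,0,0]],[255,[0,0,0],[0,0,0]],[255,[0,0,0],[0,0,0]],[255,[0,0,3],[0,0,0]],[255,[0,0,0],[0,0,0]],[255,[0,0,0],[0,0,0]],[255,[0,0,0],[0,0,0]]]}}

```text
time_s: 30.3
ee_pos: [620.4, 50.5, 85.6]
ee_rot: [180.0, -0.0, 83.6]
force: [-0.2, 0.4, -1.1]
gripper_width: 12.6
gripper_force: 30.0
```

Call:
{"op": "servo_tool", "data": {"steps": [[255,[0,0,2.5],[0,0,0]],[255,[0,0,2],[0,0,0]],[255,[0,0,0],[0,0,0]],[255,[0,0,0],[0,0,0]],[180,[0,0,0],[0,0,0]],[180,[0,0,0],[0,0,0]],[180,[0,0,0],[0,0,0]],[180,[0,0,-30],[0,0,0]],[180,[0,0,-45],[0,0,0]],[180,[0,0,-45],[0,0,0]]]}}

```text
time_s: 31.3
ee_pos: [619.9, 50.5, 201.8]
ee_rot: [-179.9, 0.0, 83.6]
force: [1.5, -0.2, -0.4]
gripper_width: 26.7
gripper_force: 0.0
```

Call:
{"op": "servo_tool", "data": {"steps": [[100,[25,-15,-10],[0,0,0]],[60,[25,-15,-10],[0,0,0]],[60,[25,-15,-10],[0,0,0]],[60,[25,-15,-10],[0,0,0]],[60,[25,-15,-10],[0,0,0]],[60,[25,-15,-10],[0,0,0]],[60,[25,-15,0],[0,0,0]],[60,[25,-15,0],[0,0,0]],[60,[0,0,0],[0,0,0]],[60,[0,0,0],[0,0,0]]]}}

```text
time_s: 32.3
ee_pos: [523.2, 262.8, 261.0]
ee_rot: [180.0, 0.0, 83.7]
force: [0.1, 0.1, -0.7]
gripper_width: 70.1
gripper_force: 0.0
```

```bash
python3 - <<'E'
from plan import *
st=state(); f=cams.grab_frame('wrist'); save(f,'w5.png'); print(st['ee_pos'],st['ee_rot'],st['qvel'].round(1))
p=campose(f,st); print(proj(f,[[515,402,11],[514,490,1],[*sw(46,0),60]],p).round())
E
```

```text
[523.24946909 262.84271934 260.99088157] [1.79981856e+02 2.27642413e-02 8.36637618e+01] [-1.5 -0.1 -0.  -0.2  0.1  0.1]
[[301.  92.]
 [290.   9.]
 [414. 398.]]
```

View pics/w5.png

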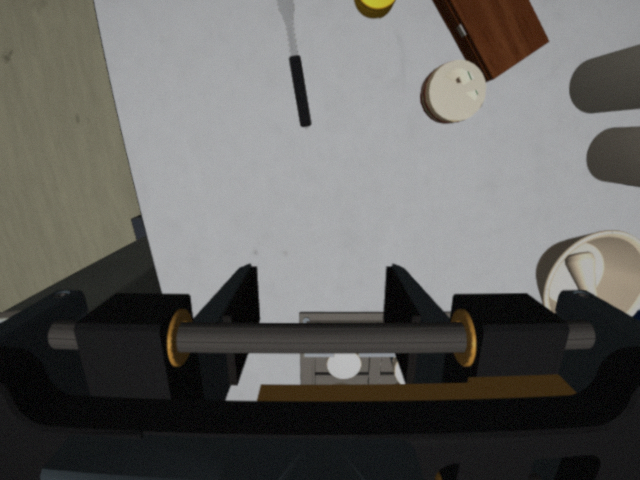

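Spatula 1's handle shows at (300,92), as predicted; the blade goes up out of the picture. I measure and plan its grasp.

```bash
python3 - <<'E'
from spat import *
spats([(280,320,45,140)])
P=Plan(); g=[514,422]; P.w([*g,110],93,cl=60,v=46).hold(2).w([*g,45],n=2).hold(1).w([*g,25],n=2).hold(2); P.show()
E
```

```text
[523.6 262.2 261. ]
dark px 740 u 20 v 55 125
handle ctr [514.4 403.2] len 73.8 yaw 93.1 mid if +y [517.1 353.2] if -y [511.7 453.1]
2 calls, end [514. 422.  25.] 93
[[60,[31.6,-5.5,30.2],[0.0,0.0,-0.033]],[60,[31.8,-4.5,30.2],[0.0,0.0,-0.033]],[60,[31.9,-3.4,30.1],[0.0,0.0,-0.033]],[60,[32.0,-2.4,30.2],[0.0,0.0,-0.033]],[60,[32.0,-1.4,30.1],[0.0,0.0,-0.033]],[60,[0,0,0],[0,0,0]],[60,[0,0,0],[0,0,0]],[60,[0.0,0.0,32.5],[0.0,0.0,0.0]],[60,[0.1,0.0,32.5],[0.0,0.0,0.0]],[60,[0,0,0],[0,0,0]]]
[[60,[-0.0,0.0,10.0],[0.0,0.0,0.0]],[60,[-0.0,0.0,10.0],[0.0,0.0,0.0]],[60,[0,0,0],[0,0,0]],[60,[0,0,0],[0,0,0]],[60,[0,0,0],[0,0,0]],[60,[0,0,0],[0,0,0]],[60,[0,0,0],[0,0,0]],[60,[0,0,0],[0,0,0]],[60,[0,0,0],[0,0,0]],[60,[0,0,0],[0,0,0]]]
```

Call:
{"op": "servo_tool", "data": {"steps": [[60,[31.8,-5.5,30.2],[0,0,-0.033]],[60,[32,-4.5,30.2],[0,0,-0.033]],[60,[32.1,-3.5,30.1],[0,0,-0.033]],[60,[32.2,-2.5,30.2],[0,0,-0.033]],[60,[32.2,-1.5,30.1],[0,0,-0.033]],[60,[0,0,0],[0,0,0]],[60,[0,0,0],[0,0,0]],[60,[0,0,32.5],[0,0,0]],[60,[0,0,32.5],[0,0,0]],[60,[0,0,0],[0,0,0]]]}}

```text
time_s: 33.4
ee_pos: [512.3, 420.5, 42.8]
ee_rot: [-179.7, 0.2, 92.9]
force: [-0.9, 0.2, -0.6]
gripper_width: 69.8
gripper_force: 0.0
```

Call:
{"op": "servo_tool", "data": {"steps": [[60,[0,0,10],[0,0,0]],[60,[0,0,10],[0,0,0]],[60,[0,0,0],[0,0,0]],[255,[0,0,0],[0,0,0]],[255,[0,0,0],[0,0,0]],[255,[0,0,0],[0,0,0]],[255,[0,0,0],[0,0,0]],[255,[0,0,0],[0,0,0]],[255,[0,0,0],[0,0,0]],[255,[0,0,0],[0,0,0]]], "squeeze": 30}}

```text
time_s: 34.4
ee_pos: [513.3, 423.8, 25.2]
ee_rot: [180.0, -0.0, 93.0]
force: [-0.0, 0.4, -0.1]
gripper_width: 16.4
gripper_force: 0.0
```

Call:
{"op": "servo_tool", "data": {"steps": [[255,[0,0,0],[0,0,0]],[255,[0,0,0],[0,0,0]],[255,[0,0,0],[0,0,0]],[255,[0,0,-15],[0,0,0]],[255,[0,0,-30],[0,0,0]],[255,[0,0,-40],[0,0,0]],[255,[0,0,-40],[0,0,0]],[255,[0,0,0],[0,0,0]],[255,[0,0,0],[0,0,0]],[255,[0,0,0],[0,0,0]]]}}

```text
time_s: 35.4
ee_pos: [512.6, 423.1, 149.3]
ee_rot: [-179.9, 0.1, 93.0]
force: [-0.3, -0.5, -1.5]
gripper_width: 12.7
gripper_force: 30.0
```

```bash
python3 - <<'E'
from plan import *
st=state(); print(st['ee_pos'],st['ee_rot'],st['gripper_width']); f=cams.grab_frame('wrist'); save(f,'w6.png')
P=Plan(); c=sw(-46,-30); P.cl=255; P.w([*c,150],83.6,v=48).hold(2).w([*c,100],n=3).hold(2); P.show()
E
```

```text
[512.59243007 423.10830908 149.3098076 ] [-1.79895865e+02  7.28187259e-02  9.30349510e+01] 12.675175573476306
2 calls, end [521.5   0.7 100. ] 83.6
[[255,[-46.9,-1.5,-0.1],[-0.0,0.0,0.018]],[255,[-46.9,-0.6,-0.0],[-0.0,0.0,0.018]],[255,[-46.9,0.2,-0.1],[-0.0,0.0,0.018]],[255,[-46.9,1.0,-0.0],[-0.0,0.0,0.018]],[255,[-46.9,1.9,-0.1],[-0.0,0.0,0.019]],[255,[-46.9,2.8,-0.0],[-0.001,0.001,0.018]],[255,[-46.8,3.6,-0.1],[-0.0,0.0,0.019]],[255,[-46.8,4.5,-0.1],[-0.001,0.001,0.018]],[255,[-46.6,5.3,-0.2],[-0.0,0.0,0.019]],[255,[0,0,0],[0,0,0]]]
[[255,[0,0,0],[0,0,0]],[255,[-0.0,0.0,16.7],[-0.0,0.0,-0.0]],[255,[-0.0,0.0,16.7],[-0.0,0.0,-0.0]],[255,[-0.0,0.1,16.6],[-0.0,0.0,-0.0]],[255,[0,0,0],[0,0,0]],[255,[0,0,0],[0,0,0]],[255,[0,0,0],[0,0,0]],[255,[0,0,0],[0,0,0]],[255,[0,0,0],[0,0,0]],[255,[0,0,0],[0,0,0]]]
```

View pics/w6.png

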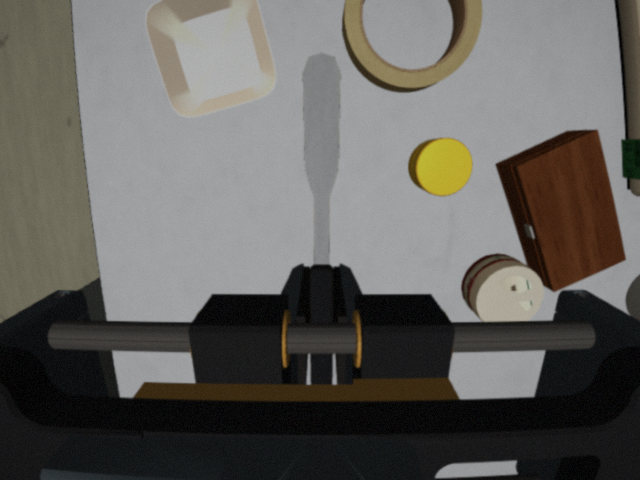

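```bash
python3 - <<'E'
from held import *
print(held([(321,54),(321,190)],20))
E
```

```text
[[120.2  -0.7  20. ]
 [ 57.2  -0.7  20. ]]
```

Call:
{"op": "servo_tool", "data": {"steps": [[255,[-46.9,-1.5,0],[0,0,0.018]],[255,[-46.9,-0.6,0],[0,0,0.018]],[255,[-46.9,0.2,0],[0,0,0.018]],[255,[-46.9,1,0],[0,0,0.018]],[255,[-46.9,1.9,0],[0,0,0.019]],[255,[-46.9,2.8,0],[0,0,0.018]],[255,[-46.8,3.6,0],[0,0,0.019]],[255,[-46.8,4.5,0],[0,0,0.018]],[255,[-46.6,5.3,0],[0,0,0.019]],[255,[0,0,0],[0,0,0]]]}}

```text
time_s: 36.5
ee_pos: [521.5, -3.4, 149.1]
ee_rot: [-179.9, 0.1, 83.2]
force: [0.9, 1.1, -1.2]
gripper_width: 12.2
gripper_force: 30.0
```

Call:
{"op": "servo_tool", "data": {"steps": [[255,[0,0,0],[0,0,0]],[255,[0,0,16],[0,0,0]],[255,[0,0,16],[0,0,0]],[255,[0,0,16],[0,0,0]],[255,[0,0,0],[0,0,0]],[255,[0,0,0],[0,0,0]],[255,[0,0,0],[0,0,0]],[255,[0,0,0],[0,0,0]],[255,[0,0,0],[0,0,0]],[255,[0,0,0],[0,0,0]]]}}

```text
time_s: 37.5
ee_pos: [522.4, 1.4, 102.6]
ee_rot: [180.0, -0.0, 83.6]
force: [0.0, 0.9, -0.9]
gripper_width: 12.8
gripper_force: 30.0
```

Call:
{"op": "servo_tool", "data": {"steps": [[255,[0,-0.8,10],[0,0,0]],[255,[0,0,8],[0,0,0]],[255,[0,0,4],[0,0,0]],[255,[0,0,0],[0,0,0]],[255,[0,0,0],[0,0,0]],[255,[0,0,0],[0,0,0]],[180,[0,0,0],[0,0,0]],[180,[0,0,0],[0,0,0]],[180,[0,0,0],[0,0,0]],[180,[0,0,0],[0,0,0]]]}}

```text
time_s: 38.5
ee_pos: [521.5, 1.5, 80.2]
ee_rot: [180.0, -0.0, 83.6]
force: [-0.1, -1.0, -0.2]
gripper_width: 26.8
gripper_force: 0.0
```

Call:
{"op": "servo_tool", "data": {"steps": [[180,[0,0,-30],[0,0,0]],[180,[0,0,-45],[0,0,0]],[180,[0,0,-48],[0,0,0]],[180,[0,0,-48],[0,0,0]],[60,[0,0,-48],[0,0,0]],[60,[0,0,-45],[0,0,0]],[60,[-43,-2.5,-10],[0,0,0]],[60,[-43,-2.5,-10],[0,0,0]],[60,[-43,-2.5,-10],[0,0,0]],[60,[-43,-2.5,-10],[0,0,0]]]}}

```text
time_s: 39.5
ee_pos: [491.7, -169.7, 384.7]
ee_rot: [180.0, 0.0, 83.6]
force: [1.1, -0.3, 0.0]
gripper_width: 69.3
gripper_force: 0.0
```

Call:
{"op": "servo_tool", "data": {"steps": [[60,[-43,-2.5,-10],[0,0,0]],[60,[-43,-2.5,-10],[0,0,0]],[60,[-43,-2.5,-10],[0,0,0]],[60,[-43,-2.5,-10],[0,0,0]],[60,[-43,-2.5,-10],[0,0,0]],[60,[-43,-2.5,-10],[0,0,0]],[60,[0,0,0],[0,0,0]],[60,[0,0,0],[0,0,0]],[60,[0,0,0],[0,0,0]],[60,[0,0,0],[0,0,0]]]}}

```text
time_s: 40.5
ee_pos: [448.8, -421.7, 444.2]
ee_rot: [-180.0, -0.0, 83.7]
force: [-0.1, 0.1, 0.5]
gripper_width: 69.7
gripper_force: 0.0
```

```bash
python3 - <<'E'
from plan import *
st=state(); f=cams.grab_frame('wrist'); save(f,'w7.png'); print(st['ee_pos'],st['ee_rot'],st['qvel'].round(1)); p=campose(f,st); C=cloud(f,p)
np.savez('w7.npz',C=C,col=f['color'])
E
```

```text
[ 448.82418752 -421.67635277  444.24140623] [-1.79998553e+02 -2.47356629e-02  8.36796395e+01] [ 0.2 -0.1 -0.2 -0.1  0.  -0. ]
```

View pics/w7.png

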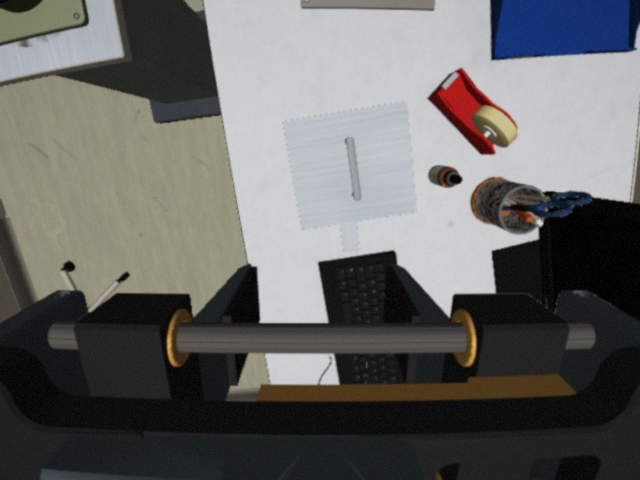

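```bash
python3 - <<'E'
from plan import *
d=np.load('w7.npz'); C=d['C'].copy(); C[262:]=np.nan
sub=C[90:262,270:425].reshape(-1,3); sub=sub[np.isfinite(sub[:,2])]
tz=np.median(C[150:240,250:275].reshape(-1,3)[:,2]); print('tz',tz)
print(np.histogram(sub[:,2],bins=[-5,0,2,4,6,8,10,12,14,20,30,40,45,50,55,60]))
H=sub[(sub[:,2]>42)&(sub[:,2]<58)][:,:2]; r=cv2.minAreaRect(H.astype(np.float32)); print('handle',len(H),H.mean(0),r)
w=np.linalg.svd(H-H.mean(0),full_matrices=False)[2][0]; print('yaw',np.degrees(np.arctan2(w[1],w[0]))%180-90, np.median(sub[(sub[:,2]>42)][:,2]))
q=(H-H.mean(0))@w; print(np.percentile(q,[1,99]))
K=sub[(sub[:,2]>tz+5)&(sub[:,2]<16)]; K2=K[:,:2]
a=np.radians(SY+0)
from scipy.optimize import minimize
def ext(a): 
    c,s=np.cos(a),np.sin(a); x=c*K2[:,0]+s*K2[:,1]; y=-s*K2[:,0]+c*K2[:,1]; return x,y
h0=H.mean(0)
for ad in np.arange(-4,16,2):
    x,y=ext(np.radians(ad)); c,s=np.cos(np.radians(ad)),np.sin(np.radians(ad)); hx=c*h0[0]+s*h0[1]; hy=-s*h0[0]+c*h0[1]
    print(ad,np.percentile(x-hx,[.5,99.5]).round(1),np.percentile(y-hy,[.5,99.5]).round(1))
E
```

```text
tz nan
(array([3547, 7634, 1082,   37,   27,   57, 2140, 8957, 2461,  144,    4,
          1,  141,  308,    1]), array([-5,  0,  2,  4,  6,  8, 10, 12, 14, 20, 30, 40, 45, 50, 55, 60]))
handle 450 [ 504.30207235 -382.87562882] ((504.73046875, -382.8399658203125), (12.116584777832031, 99.08141326904297), 3.231522798538208)
yaw 3.486709264862853 50.88236471531184
[-48.48049637  48.62101482]Traceback (most recent call last):
  File "<stdin>", line 17, in <module>
    return _quantile_unchecked(
        a, q, axis, out, overwrite_input, method, keepdims, weights)
    return _ureduce(a,
                    func=_quantile_ureduce_func,
    ...<5 lines>...
                    overwrite_input=overwrite_input,
                    method=method)
    r = func(a, **kwargs)
    result = _quantile(arr,
                       quantiles=q,
    ...<2 lines>...
                       out=out,
                       weights=wgt)
    slices_having_nans = np.isnan(arr[-1, ...])
                                  ~~~^^^^^^^^^
IndexError: index -1 is out of bounds for axis 0 with size 0
```

```bash
python3 - <<'E'
from plan import *
d=np.load('w7.npz'); C=d['C'].copy(); C[255:]=np.nan
sub=C[90:255,270:425].reshape(-1,3); sub=sub[np.isfinite(sub[:,2])]
K=sub[(sub[:,2]>8)&(sub[:,2]<16)&(sub[:,1]>-480)][:,:2]; print(cv2.minAreaRect(K.astype(np.float32)))
h=np.array([504.5,-382.9]); a=np.radians(3.4); c,s=np.cos(a),np.sin(a); L=(sub[(sub[:,2]>8)&(sub[:,2]<16)][:,:2]-h)@np.array([[c,-s],[s,c]])
print(np.percentile(L,[.2,99.8],axis=0).round(1)); t=L[L[:,1]<-98]; print('tab x',np.percentile(t[:,0],[2,98]),t[:,1].min())
P=Plan(); g=h; P.w([*g,120],93.4,cl=60,v=44).hold(1); P.w([*g,60],n=2).hold(1).w([*g,48],n=2); P.show()
E
```

```text
((504.79705810546875, -384.78082275390625), (206.1702117919922, 189.62168884277344), 2.8356873989105225)
[[-102.3 -160.2]
 [ 102.6   92.6]]
tab x [-35.31979864  41.38274222] -161.09811555727475
2 calls, end [ 504.5 -382.9   48. ] 93.4
[[60,[5.6,6.4,40.5],[0.0,-0.0,-0.021]],[60,[5.4,6.5,40.5],[0.0,-0.0,-0.021]],[60,[5.3,6.6,40.6],[0.0,-0.0,-0.021]],[60,[5.2,6.7,40.5],[0.0,-0.0,-0.021]],[60,[5.0,6.8,40.6],[0.0,-0.0,-0.021]],[60,[4.9,6.9,40.5],[0.0,-0.0,-0.022]],[60,[4.7,7.0,40.6],[0.0,-0.0,-0.021]],[60,[4.6,7.2,40.5],[0.0,-0.0,-0.022]],[60,[0,0,0],[0,0,0]],[60,[-0.0,-0.0,30.0],[0.0,-0.0,0.0]]]
[[60,[-0.0,-0.0,30.0],[0.0,-0.0,0.0]],[60,[0,0,0],[0,0,0]],[60,[-0.0,-0.0,6.0],[0.0,-0.0,0.0]],[60,[-0.0,-0.0,6.0],[0.0,-0.0,0.0]],[60,[0,0,0],[0,0,0]],[60,[0,0,0],[0,0,0]],[60,[0,0,0],[0,0,0]],[60,[0,0,0],[0,0,0]],[60,[0,0,0],[0,0,0]],[60,[0,0,0],[0,0,0]]]
```

Call:
{"op": "servo_tool", "data": {"steps": [[60,[5.6,6.4,40.5],[0,0,-0.021]],[60,[5.4,6.5,40.5],[0,0,-0.021]],[60,[5.3,6.6,40.5],[0,0,-0.021]],[60,[5.2,6.7,40.5],[0,0,-0.021]],[60,[5,6.8,40.5],[0,0,-0.021]],[60,[4.9,6.9,40.5],[0,0,-0.021]],[60,[4.7,7,40.5],[0,0,-0.021]],[60,[4.6,7.2,40.5],[0,0,-0.021]],[60,[0,0,0],[0,0,0]],[60,[0,0,30],[0,0,0]]], "squeeze": 50}}

```text
time_s: 41.55
ee_pos: [506.9, -385.6, 94.1]
ee_rot: [179.6, 0.3, 93.3]
force: [0.1, -0.1, 1.6]
gripper_width: 69.9
gripper_force: 0.0
```

Call:
{"op": "servo_tool", "data": {"steps": [[60,[0,0,30],[0,0,0]],[60,[0,0,6],[0,0,0]],[60,[0,0,6],[0,0,0]],[60,[0,0,0],[0,0,0]],[255,[0,0,0],[0,0,0]],[255,[0,0,0],[0,0,0]],[255,[0,0,0],[0,0,0]],[255,[0,0,0],[0,0,0]],[255,[0,0,0],[0,0,0]],[255,[0,0,0],[0,0,0]]]}}

```text
time_s: 42.55
ee_pos: [504.2, -384.4, 48.1]
ee_rot: [180.0, -0.0, 93.2]
force: [1.0, -0.8, 1.6]
gripper_width: 24.4
gripper_force: 0.0
```

Call:
{"op": "servo_tool", "data": {"steps": [[255,[0,0,0],[0,0,0]],[255,[0,0,0],[0,0,0]],[255,[0,0,-10],[0,0,0]],[255,[0,0,-20],[0,0,0]],[255,[0,0,-30],[0,0,0]],[255,[0,0,-40],[0,0,0]],[255,[0,0,-40],[0,0,0]],[255,[0,0,-40],[0,0,0]],[255,[0,0,-40],[0,0,0]],[255,[0,0,-40],[0,0,0]]]}}

```text
time_s: 43.55
ee_pos: [503.7, -383.9, 310.1]
ee_rot: [-180.0, -0.0, 93.2]
force: [0.9, -0.6, -2.4]
gripper_width: 11.5
gripper_force: 50.0
```

Call:
{"op": "servo_tool", "data": {"steps": [[255,[0,0,-30],[0,0,0]],[255,[0,0,-20],[0,0,0]],[255,[0,0,-10],[0,0,0]],[255,[0,0,0],[0,0,0]],[255,[0,0,0],[0,0,0]],[255,[0,0,0],[0,0,0]],[255,[0,0,0],[0,0,0]],[255,[0,0,0],[0,0,0]],[255,[0,0,0],[0,0,0]],[255,[0,0,0],[0,0,0]]]}}

```text
time_s: 44.55
ee_pos: [504.2, -384.4, 368.0]
ee_rot: [-180.0, -0.0, 93.2]
force: [0.1, 0.1, -2.2]
gripper_width: 10.8
gripper_force: 50.0
```

```bash
python3 - <<'E'
from plan import *
st=state(); print(st['ee_pos'],st['ee_rot'],st['gripper_width'],st['force'],st['torque'])
f=cams.grab_frame('top'); p=campose(f); C=cloud(f,p)
for x in (46,-46):   # spatula pixels at z 52..66 seen in station frame
    q=C.reshape(-1,3); q=q[np.isfinite(q[:,2])]; c,s=np.cos(np.radians(SY)),np.sin(np.radians(SY)); L=(q[:,:2]-S)@np.array([[c,-s],[s,c]])
    k=(abs(L[:,0]-x)<25)&(abs(L[:,1])<105)&(q[:,2]>54)&(q[:,2]<70); print(x,k.sum(),np.percentile(L[k],[5,50,95],axis=0).round(1).tolist(),np.median(q[k][:,2]))
cv2.imwrite('pics/crop8.png',cv2.resize(f['color'][200:310,240:380,::-1],None,fx=5,fy=5,interpolation=cv2.INTER_CUBIC))
P=Plan(); P.cl=255; P.w([*S,370],83.6,v=38).hold(3).w([*S,165],n=7); P.show()
E
```

```text
[ 504.2110889  -384.37841931  367.96445668] [-1.79990471e+02 -1.37855553e-02  9.32113389e+01] 10.767934758227938 [ 0.11674328  0.06473346 -2.19098075] [-0.06282701  0.03210314  0.00327727]
46 283 [[25.2, -76.0], [46.9, 28.9], [65.5, 86.6]] 58.99407136454329
-46 235 [[-55.2, -78.2], [-45.1, -16.1], [-27.5, 86.5]] 60.24410213010992
3 calls, end [570.5  25.4 165. ] 83.6
[[255,[36.9,8.1,-0.2],[-0.0,-0.0,0.015]],[255,[37.0,7.5,-0.2],[-0.0,-0.0,0.015]],[255,[37.1,7.0,-0.2],[-0.0,-0.0,0.015]],[255,[37.2,6.4,-0.2],[-0.0,-0.0,0.015]],[255,[37.3,5.9,-0.2],[-0.0,-0.0,0.015]],[255,[37.3,5.3,-0.2],[-0.0,-0.0,0.015]],[255,[37.4,4.8,-0.1],[-0.0,-0.0,0.016]],[255,[37.5,4.2,-0.2],[-0.0,-0.0,0.015]],[255,[37.6,3.6,-0.1],[-0.0,-0.0,0.016]],[255,[37.6,3.0,-0.2],[-0.0,-0.0,0.015]]]
[[255,[37.6,2.4,-0.1],[-0.0,-0.0,0.016]],[255,[0,0,0],[0,0,0]],[255,[0,0,0],[0,0,0]],[255,[0,0,0],[0,0,0]],[255,[0.0,0.0,29.3],[-0.0,-0.0,-0.0]],[255,[0.0,0.0,29.3],[-0.0,-0.0,-0.0]],[255,[0.0,0.0,29.3],[-0.0,-0.0,-0.0]],[255,[0.0,0.0,29.3],[-0.0,-0.0,-0.0]],[255,[0.0,0.0,29.3],[-0.0,-0.0,-0.0]],[255,[0.0,0.0,29.2],[-0.0,-0.0,-0.0]]]
[[255,[0.0,0.0,29.3],[-0.0,-0.0,-0.0]],[255,[0,0,0],[0,0,0]],[255,[0,0,0],[0,0,0]],[255,[0,0,0],[0,0,0]],[255,[0,0,0],[0,0,0]],[255,[0,0,0],[0,0,0]],[255,[0,0,0],[0,0,0]],[255,[0,0,0],[0,0,0]],[255,[0,0,0],[0,0,0]],[255,[0,0,0],[0,0,0]]]
```

View pics/crop8.png

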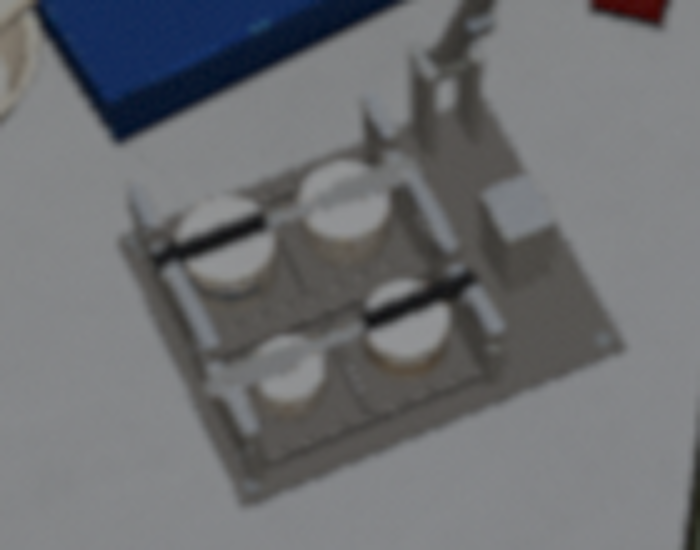

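Call:
{"op": "servo_tool", "data": {"steps": [[255,[36.9,8.1,0],[0,0,0.015]],[255,[37,7.5,0],[0,0,0.015]],[255,[37.1,7,0],[0,0,0.015]],[255,[37.2,6.4,0],[0,0,0.015]],[255,[37.3,5.9,0],[0,0,0.015]],[255,[37.3,5.3,0],[0,0,0.015]],[255,[37.4,4.8,0],[0,0,0.016]],[255,[37.5,4.2,0],[0,0,0.015]],[255,[37.6,3.6,0],[0,0,0.016]],[255,[37.6,3,0],[0,0,0.015]]]}}

```text
time_s: 45.6
ee_pos: [564.5, -10.3, 368.4]
ee_rot: [180.0, -0.0, 84.5]
force: [1.5, 0.4, -2.6]
gripper_width: 10.9
gripper_force: 50.0
```

Call:
{"op": "servo_tool", "data": {"steps": [[255,[36.3,2.4,0],[0,0,0.016]],[255,[0,0,0],[0,0,0]],[255,[0,0,0],[0,0,0]],[255,[0,0,0],[0,0,0]],[255,[0,0,30],[0,0,0]],[255,[0,0,30],[0,0,0]],[255,[0,0,30],[0,0,0]],[255,[0,0,30],[0,0,0]],[255,[0,0,30],[0,0,0]],[255,[0,0,30],[0,0,0]]]}}

```text
time_s: 46.6
ee_pos: [570.3, 22.6, 187.3]
ee_rot: [180.0, 0.0, 83.5]
force: [0.4, -0.2, -2.2]
gripper_width: 10.9
gripper_force: 50.0
```

Call:
{"op": "servo_tool", "data": {"steps": [[255,[0,0,15],[0,0,0]],[255,[0,0,10],[0,0,0]],[255,[0,0,0],[0,0,0]],[255,[0,0,0],[0,0,0]],[255,[0,0,0],[0,0,0]],[255,[0,0,0],[0,0,0]],[255,[0,0,0],[0,0,0]],[255,[0,0,0],[0,0,0]],[255,[0,0,0],[0,0,0]],[255,[0,0,0],[0,0,0]]]}}

```text
time_s: 47.6
ee_pos: [570.4, 24.1, 163.2]
ee_rot: [180.0, -0.0, 83.6]
force: [-0.6, 0.3, -2.8]
gripper_width: 10.8
gripper_force: 50.0
```

```bash
python3 - <<'E'
from plan import *
st=state(); print(st['ee_pos'],st['ee_rot'],st['force'],'target',sw(0,-1.3))
c,s=np.cos(np.radians(SY)),np.sin(np.radians(SY))
for n in ['scene','top']:
    f=cams.grab_frame(n); p=campose(f); q=cloud(f,p).reshape(-1,3); q=q[np.isfinite(q[:,2])]
    L=(q[:,:2]-S)@np.array([[c,-s],[s,c]]); z=q[:,2]
    k=(abs(z-st['ee_pos'][2]+48-9)<6)&(abs(L[:,0])<125)&(abs(L[:,1])<170)
    print(n,k.sum(),np.percentile(L[k],[1,99],axis=0).round(1).tolist(),np.median(z[k]))
    m=k&(abs(L[:,1])<90); print(cv2.minAreaRect(L[m].astype(np.float32)))
    t=k&(L[:,1]<-100); 
    if t.sum()>5: print('tab',t.sum(),np.percentile(L[t],[2,50,98],axis=0).round(1).tolist())
E
```

```text
[570.41262276  24.12775105 163.1984092 ] [ 1.79990217e+02 -6.22900930e-03  8.35888274e+01] [-0.61918581  0.29511994 -2.81234052] target [570.35509039  24.10810171]
scene 1608 [[-104.6, -136.2], [100.7, 91.9]] 126.33505562048197
((-2.2615432739257812, 0.2498779296875), (210.5345916748047, 179.45132446289062), 0.05621342360973358)
tab 50 [[-36.3, -150.7], [-25.6, -128.5], [-10.2, -104.3]]
top 1549 [[-101.8, -88.5], [103.4, 94.3]] 126.57092093867777
((2.8141937255859375, -0.0338134765625), (179.75392150878906, 212.90863037109375), 89.79812622070312)
```

Call:
{"op": "servo_tool", "data": {"steps": [[255,[0,0,12],[0,0,0]],[255,[0,0,12],[0,0,0]],[255,[0,0,8],[0,0,0]],[255,[0,0,4],[0,0,0]],[255,[0,0,3],[0,0,0]],[255,[0,0,3],[0,0,0]],[255,[0,0,0],[0,0,0]],[255,[0,0,0],[0,0,0]],[255,[0,0,0],[0,0,0]],[255,[0,0,0],[0,0,0]]]}}

```text
time_s: 48.7
ee_pos: [570.5, 24.1, 121.4]
ee_rot: [180.0, -0.0, 83.6]
force: [0.6, 0.2, -2.7]
gripper_width: 10.9
gripper_force: 50.0
```

Call:
{"op": "servo_tool", "data": {"steps": [[255,[0,0,2],[0,0,0]],[255,[0,0,1.5],[0,0,0]],[255,[0,0,1],[0,0,0]],[255,[0,0,0.5],[0,0,0]],[255,[0,0,0],[0,0,0]],[255,[0,0,0],[0,0,0]],[255,[0,0,0],[0,0,0]],[255,[0,0,0],[0,0,0]],[255,[0,0,0],[0,0,0]],[255,[0,0,0],[0,0,0]]]}}

```text
time_s: 49.7
ee_pos: [570.4, 24.1, 116.1]
ee_rot: [180.0, -0.0, 83.6]
force: [1.0, -0.4, -2.0]
gripper_width: 10.8
gripper_force: 50.0
```

Call:
{"op": "servo_tool", "data": {"steps": [[255,[0,0,0.8],[0,0,0]],[255,[0,0,0],[0,0,0]],[180,[0,0,0],[0,0,0]],[180,[0,0,0],[0,0,0]],[180,[0,0,0],[0,0,0]],[180,[0,0,0],[0,0,0]],[180,[0,0,-10],[0,0,0]],[180,[0,0,-30],[0,0,0]],[180,[0,0,-45],[0,0,0]],[180,[0,0,-45],[0,0,0]]]}}

```text
time_s: 50.7
ee_pos: [570.0, 24.1, 247.1]
ee_rot: [-180.0, -0.0, 83.6]
force: [0.7, -0.9, -0.3]
gripper_width: 26.8
gripper_force: 0.0
```

Call:
{"op": "servo_tool", "data": {"steps": [[180,[0,0,-45],[0,0,0]],[180,[0,0,-45],[0,0,0]],[60,[0,0,-40],[0,0,0]],[60,[0,0,-30],[0,0,0]],[60,[-40,0,0],[0,0,0]],[60,[-40,0,0],[0,0,0]],[60,[-40,0,0],[0,0,0]],[60,[-40,0,0],[0,0,0]],[60,[0,0,0],[0,0,0]],[60,[0,0,0],[0,0,0]]]}}

```text
time_s: 51.7
ee_pos: [552.3, -135.4, 405.8]
ee_rot: [180.0, -0.0, 83.5]
force: [-0.1, 0.4, 0.2]
gripper_width: 69.8
gripper_force: 0.0
```

```bash
cat > chk.py <<'E'
from plan import *
st=state(); f=cams.grab_frame('wrist'); p=campose(f,st); C=cloud(f,p); C[262:]=np.nan
print(st['ee_pos'])
c,s=np.cos(np.radians(SY)),np.sin(np.radians(SY)); M=np.array([[c,-s],[s,c]])
def ana(q,n):
    q=q.reshape(-1,3); q=q[np.isfinite(q[:,2])]; L=(q[:,:2]-S)@M; z=q[:,2]
    k=(z>68)&(z<90)&(abs(L[:,0])<125)&(L[:,1]>-100)&(L[:,1]<105)
    if k.sum()>300:
        A=np.c_[L[k],np.ones(k.sum())]; co=np.linalg.lstsq(A,z[k],rcond=None)[0]; print(n,k.sum(),'plate z',np.median(z[k]).round(1),'tilt',co[:2].round(4),cv2.minAreaRect(L[k].astype(np.float32)))
    h=(z>108)&(z<126)&(abs(L[:,0])<30)&(abs(L[:,1])<60)
    if h.sum()>20: print(' handle',h.sum(),L[h].mean(0).round(1),np.percentile(L[h],[1,99],axis=0).round(1).tolist(),np.median(z[h]))
    t=(z>68)&(z<95)&(L[:,1]<-100)&(L[:,1]>-165)&(abs(L[:,0]+20)<30)
    if t.sum()>10: print(' tab',t.sum(),np.percentile(L[t],[2,50,98],axis=0).round(1).tolist(),np.median(z[t]))
    b=(z>265)&(z<292)&(L[:,1]<-110)&(L[:,1]>-210)
    if b.sum()>10: print(' bar',b.sum(),np.percentile(L[b],[2,50,98],axis=0).round(1).tolist(),np.median(z[b]))
ana(C,'wrist')
for n in ['top','scene']:
    f=cams.grab_frame(n); ana(cloud(f,campose(f)),n)
E
python3 chk.py
```

```text
[ 552.25315081 -135.38294256  405.8234708 ]
wrist 22549 plate z 81.3 tilt [-0.0001  0.001 ] ((-0.7345733642578125, -3.9252243041992188), (191.63926696777344, 207.12554931640625), 89.81621551513672)
 handle 868 [-0.  -0.9] [[-5.6, -49.9], [5.5, 47.2]] 119.14862659834677
 tab 888 [[-37.5, -146.6], [-19.0, -124.6], [0.6, -101.0]] 80.68057410190741
 bar 1309 [[13.6, -178.0], [20.8, -146.7], [30.1, -120.1]] 281.04262867588557
top 3498 plate z 80.5 tilt [ 0.0013 -0.0017] ((2.690460205078125, -2.179718017578125), (194.9187469482422, 212.02752685546875), 89.6500244140625)
 handle 128 [0.4 3.6] [[-5.9, -47.2], [8.5, 51.8]] 117.55835600188118
 tab 164 [[-38.6, -144.8], [-21.3, -123.5], [1.7, -101.4]] 79.28484236718509
 bar 852 [[15.7, -207.9], [508.1, -159.1], [610.5, -112.4]] 287.369026658548
scene 2027 plate z 79.5 tilt [ 0.003  -0.0053] ((-1.5984115600585938, -0.8812942504882812), (210.55972290039062, 192.39892578125), 0.24380169808864594)
 handle 77 [-3.5  1.6] [[-9.8, -48.0], [3.3, 49.2]] 117.09435264770968
 tab 94 [[-41.3, -147.7], [-24.5, -125.9], [-1.6, -101.0]] 78.40186838352031
 bar 517 [[12.8, -207.2], [507.6, -156.0], [610.9, -112.0]] 285.5104868080715
```

Call:
{"op": "servo_tool", "data": {"steps": [[60,[-2,10,0],[0,0,0]],[60,[-2.2,10.2,0],[0,0,0]],[60,[0,0,30],[0,0,0]],[60,[0,0,35],[0,0,0]],[60,[0,0,35],[0,0,0]],[60,[0,0,15],[0,0,0]],[60,[0,0,10],[0,0,0]],[60,[0,0,4],[0,0,0]],[60,[0,0,0],[0,0,0]],[60,[0,0,0],[0,0,0]]], "squeeze": 30}}

```text
time_s: 52.85
ee_pos: [572.8, -141.5, 277.4]
ee_rot: [179.9, 0.0, 83.6]
force: [-0.3, 0.4, 0.4]
gripper_width: 70.1
gripper_force: 0.0
```

Call:
{"op": "servo_tool", "data": {"steps": [[255,[0,0,0],[0,0,0]],[255,[0,0,0],[0,0,0]],[255,[0,0,0],[0,0,0]],[255,[0,0,0],[0,0,0]],[255,[0,0,0],[0,0,0]],[255,[0,0,0],[0,0,0]],[255,[0,0,0],[0,0,0]],[255,[0,0,0],[0,0,0]],[255,[0,0,0],[0,0,0]],[255,[0,0,0],[0,0,0]]]}}

```text
time_s: 53.85
ee_pos: [572.3, -141.4, 276.3]
ee_rot: [180.0, -0.0, 83.6]
force: [1.2, -0.5, -0.1]
gripper_width: 15.3
gripper_force: 30.0
```

```bash
cat > arc.py <<'E'
from plan import *
st=state(); print(st['ee_pos'],st['ee_rot'],st['force'],st['gripper_width'])
# arc in station x/z -> tool y (= station x), tool z (= -z)
a=np.radians(np.linspace(70,0,29)); X=85-190*np.cos(a); Z=95+190*np.sin(a)
d=np.c_[np.diff(X),-np.diff(Z)].round(1); print(d.tolist())
E
python3 arc.py
```

```text
[ 572.25704375 -141.40308207  276.31276294] [ 1.79979092e+02 -3.47013230e-03  8.35825986e+01] [ 1.16909283 -0.45453305 -0.10239929] 15.272908515326899
[[-7.7, 3.0], [-7.6, 3.3], [-7.4, 3.7], [-7.3, 4.0], [-7.1, 4.3], [-6.9, 4.6], [-6.7, 4.9], [-6.5, 5.2], [-6.2, 5.5], [-6.0, 5.7], [-5.7, 6.0], [-5.5, 6.2], [-5.2, 6.5], [-4.9, 6.7], [-4.6, 6.9], [-4.3, 7.1], [-4.0, 7.3], [-3.7, 7.4], [-3.3, 7.6], [-3.0, 7.7], [-2.7, 7.8], [-2.3, 8.0], [-2.0, 8.1], [-1.6, 8.1], [-1.3, 8.2], [-0.9, 8.2], [-0.5, 8.3], [-0.2, 8.3]]
```

Call:
{"op": "servo_tool", "data": {"steps": [[255,[0,-7.7,3],[0,0,0]],[255,[0,-7.6,3.3],[0,0,0]],[255,[0,-7.4,3.7],[0,0,0]],[255,[0,-7.3,4],[0,0,0]],[255,[0,-7.1,4.3],[0,0,0]],[255,[0,-6.9,4.6],[0,0,0]],[255,[0,-6.7,4.9],[0,0,0]],[255,[0,-6.5,5.2],[0,0,0]],[255,[0,-6.2,5.5],[0,0,0]],[255,[0,-6,5.7],[0,0,0]]]}}

```text
time_s: 54.85
ee_pos: [503.0, -133.5, 231.9]
ee_rot: [179.9, -0.0, 83.6]
force: [5.2, 0.2, 2.7]
gripper_width: 15.2
gripper_force: 30.0
```

Call:
{"op": "servo_tool", "data": {"steps": [[255,[0,-5.7,6],[0,0,0]],[255,[0,-5.5,6.2],[0,0,0]],[255,[0,-5.2,6.5],[0,0,0]],[255,[0,-4.9,6.7],[0,0,0]],[255,[0,-4.6,6.9],[0,0,0]],[255,[0,-4.3,7.1],[0,0,0]],[255,[0,-4,7.3],[0,0,0]],[255,[0,-3.7,7.4],[0,0,0]],[255,[0,-3.3,7.6],[0,0,0]],[255,[0,-3,7.7],[0,0,0]]]}}

```text
time_s: 55.85
ee_pos: [460.9, -128.8, 163.3]
ee_rot: [179.7, -0.0, 83.6]
force: [7.6, 1.6, 4.8]
gripper_width: 15.1
gripper_force: 30.0
```

Call:
{"op": "servo_tool", "data": {"steps": [[255,[0,-2.7,7.8],[0,0,0]],[255,[0,-2.3,8],[0,0,0]],[255,[0,-2,8.1],[0,0,0]],[255,[0,-1.6,8.1],[0,0,0]],[255,[0,-1.3,8.2],[0,0,0]],[255,[0,-0.9,8.2],[0,0,0]],[255,[0,-0.5,8.3],[0,0,0]],[255,[0,0,4],[0,0,0]],[255,[0,0,0],[0,0,0]],[255,[0,0,0],[0,0,0]]]}}

```text
time_s: 56.85
ee_pos: [449.2, -127.5, 103.0]
ee_rot: [179.8, -0.0, 83.6]
force: [4.4, 1.5, 9.4]
gripper_width: 15.1
gripper_force: 30.0
```

```bash
python3 arc.py | head -1; python3 -c "
from plan import *
p=state()['ee_pos']; g=sw(-105,-166); print('full-stroke TCP',g,98); d=p[:2]-sw(85,-166); print('angle',70-np.degrees(np.arctan2(p[2]-3-95,np.hypot(*d))))"
```

```text
[ 449.20844252 -127.47111069  102.95410298] [ 1.79809517e+02 -2.20995817e-03  8.35721762e+01] [4.40553375 1.4525386  9.39272511] 15.075734774321358
full-stroke TCP [ 447.65052574 -127.8612367 ] 98
angle 68.49448429191011
```

Call:
{"op": "servo_tool", "data": {"steps": [[255,[0,0,3],[0,0,0]],[255,[0,0,0],[0,0,0]],[255,[0,0,0],[0,0,0]],[255,[0,0,-3],[0,0,0]],[255,[0,0,-4],[0,0,0]],[255,[0,0.5,-8.3],[0,0,0]],[255,[0,0.9,-8.2],[0,0,0]],[255,[0,1.3,-8.2],[0,0,0]],[255,[0,1.6,-8.1],[0,0,0]],[255,[0,2,-8.1],[0,0,0]]]}}

```text
time_s: 57.85
ee_pos: [457.2, -128.4, 148.0]
ee_rot: [179.6, -0.0, 83.6]
force: [12.0, 1.1, 1.4]
gripper_width: 15.3
gripper_force: 30.0
```

Call:
{"op": "servo_tool", "data": {"steps": [[255,[0,2.3,-8],[0,0,0]],[255,[0,2.7,-7.8],[0,0,0]],[255,[0,3,-7.7],[0,0,0]],[255,[0,3.3,-7.6],[0,0,0]],[255,[0,3.7,-7.4],[0,0,0]],[255,[0,4,-7.3],[0,0,0]],[255,[0,4.3,-7.1],[0,0,0]],[255,[0,4.6,-6.9],[0,0,0]],[255,[0,4.9,-6.7],[0,0,0]],[255,[0,5.2,-6.5],[0,0,0]]]}}

```text
time_s: 58.85
ee_pos: [497.9, -132.9, 217.9]
ee_rot: [179.3, -0.0, 83.6]
force: [26.0, -2.0, -22.5]
gripper_width: 15.5
gripper_force: 30.0
```

Call:
{"op": "servo_tool", "data": {"steps": [[255,[0,5.5,-6.2],[0,0,0]],[255,[0,5.7,-6],[0,0,0]],[255,[0,6,-5.7],[0,0,0]],[255,[0,6.2,-5.5],[0,0,0]],[255,[0,6.5,-5.2],[0,0,0]],[255,[0,6.7,-4.9],[0,0,0]],[255,[0,6.9,-4.6],[0,0,0]],[255,[0,7.1,-4.3],[0,0,0]],[255,[0,7.3,-4],[0,0,0]],[255,[0,0,0],[0,0,0]]]}}

```text
time_s: 59.85
ee_pos: [549.3, -138.7, 260.7]
ee_rot: [-179.6, -0.1, 83.6]
force: [11.2, -1.1, -18.9]
gripper_width: 15.1
gripper_force: 30.0
```

Call:
{"op": "servo_tool", "data": {"steps": [[255,[0,4,-1],[0,0,0]],[255,[0,4,-1],[0,0,0]],[255,[0,4,-1],[0,0,0]],[255,[0,4,-1],[0,0,0]],[255,[0,3,0],[0,0,0]],[255,[0,2,0],[0,0,0]],[255,[0,1,0],[0,0,0]],[255,[0,0,0],[0,0,0]],[255,[0,0,0],[0,0,0]],[255,[0,0,0],[0,0,0]]]}}

```text
time_s: 60.85
ee_pos: [571.1, -141.2, 271.3]
ee_rot: [180.0, -0.0, 83.6]
force: [-2.4, 1.9, 3.0]
gripper_width: 15.2
gripper_force: 30.0
```

```bash
python3 arc.py | head -1; python3 chk.py | grep -A9 -i wrist
```

```text
[ 571.10377332 -141.19514097  271.2976914 ] [ 1.79970908e+02 -9.87673634e-04  8.35844783e+01] [-2.39674542  1.87063893  2.95862789] 15.150296819002383
wrist 32228 plate z 81.2 tilt [-0.0001  0.0011] ((-0.4038238525390625, -27.843063354492188), (144.47592163085938, 208.08218383789062), 89.56591033935547)
 handle 1500 [ -0.3 -11.4] [[-6.4, -51.1], [5.3, 27.3]] 119.17836726504652
 tab 1717 [[-37.7, -146.1], [-18.6, -124.5], [0.2, -101.8]] 80.81946004126183
 bar 1565 [[11.3, -136.2], [19.8, -127.2], [29.0, -119.9]] 279.6957535146346
top 3506 plate z 80.4 tilt [ 0.003  -0.0006] ((1.7117156982421875, -2.3382797241210938), (194.93190002441406, 213.4360809326172), 89.85601806640625)
 handle 127 [0.2 4.7] [[-6.3, -46.8], [8.4, 51.7]] 117.34359064713249
 tab 154 [[-36.9, -143.3], [-19.9, -121.7], [3.1, -101.0]] 79.46853415525459
 bar 795 [[11.4, -208.6], [516.7, -154.6], [614.2, -112.0]] 287.7969456723649
scene 2031 plate z 79.5 tilt [ 0.0038 -0.0053] ((-1.455780029296875, -2.8299102783203125), (193.34051513671875, 211.5504150390625), 89.72777557373047)
 handle 75 [-2.9 -0.1] [[-9.9, -49.8], [4.8, 48.4]] 116.46331250001845
```

Call:
{"op": "servo_tool", "data": {"steps": [[255,[0,1,0],[0,0,0]],[255,[0,0,0],[0,0,0]],[170,[0,0,0],[0,0,0]],[150,[0,0,0],[0,0,0]],[100,[0,0,0],[0,0,0]],[60,[0,0,0],[0,0,0]],[60,[0,0,0],[0,0,0]],[60,[0,0,-20],[0,0,0]],[60,[0,0,-40],[0,0,0]],[60,[0,0,-45],[0,0,0]]]}}

```text
time_s: 62.0
ee_pos: [571.9, -141.3, 375.2]
ee_rot: [-179.8, -0.0, 83.6]
force: [0.9, 0.2, 0.6]
gripper_width: 69.8
gripper_force: 0.0
```

Call:
{"op": "servo_tool", "data": {"steps": [[60,[-20,-10,-20],[0,0,0]],[60,[-20,-10,-10],[0,0,0]],[60,[-20,-10,0],[0,0,0]],[60,[0,0,0],[0,0,0]],[60,[0,0,0],[0,0,0]],[60,[0,0,0],[0,0,0]],[60,[0,0,0],[0,0,0]],[60,[0,0,0],[0,0,0]],[60,[0,0,0],[0,0,0]],[60,[0,0,0],[0,0,0]]]}}

```text
time_s: 63.0
ee_pos: [536.0, -197.4, 405.2]
ee_rot: [-180.0, -0.0, 83.6]
force: [0.5, 0.5, -0.4]
gripper_width: 69.9
gripper_force: 0.0
```

```bash
python3 chk.py
```

```text
[ 536.02085831 -197.42257915  405.2292176 ]
wrist 16410 plate z 81.3 tilt [-0.0006  0.0026] ((-0.64166259765625, -32.11505126953125), (206.7505340576172, 134.78819274902344), 0.1005673035979271)
 handle 619 [ -0.7 -15.3] [[-5.8, -51.0], [4.9, 18.7]] 119.0864666014952
 tab 1001 [[-37.7, -147.3], [-19.7, -125.0], [0.5, -100.8]] 80.86962150635708
 bar 1737 [[13.2, -189.3], [20.1, -152.5], [29.1, -122.1]] 281.2229394020464
top 3484 plate z 80.5 tilt [ 0.0013 -0.0006] ((3.10321044921875, -1.8029022216796875), (213.9490203857422, 195.02273559570312), 0.450836718082428)
 handle 132 [0.2 3.5] [[-6.5, -46.9], [8.0, 51.9]] 117.03934544175672
 tab 166 [[-37.9, -144.2], [-21.0, -123.5], [2.1, -100.5]] 79.49542181429615
 bar 855 [[15.8, -207.8], [509.1, -159.6], [612.7, -113.1]] 287.63922713778516
scene 2022 plate z 79.5 tilt [ 0.0038 -0.0036] ((-0.7257843017578125, -1.9229583740234375), (196.09007263183594, 211.69505310058594), 89.99990844726562)
 handle 78 [-3.3  1.8] [[-9.6, -49.7], [3.0, 48.3]] 116.76441862985064
 tab 93 [[-43.1, -149.4], [-25.6, -123.6], [-0.8, -102.6]] 78.66420681900627
 bar 508 [[13.6, -206.7], [505.9, -157.8], [612.7, -113.0]] 285.3905752912137
```

Cover is seated and the lever is at rest, so I hand in.

```bash
python3 -c "
from workcell import ticket
print(ticket.job_done())"
```

```text
the job is handed in; nothing more can be done
None
```

I handed the kit in at about 63 s with all steps done as far as the cameras show: four jars in their cells, both spatulas in the notches, the cover seated with its tab on the anvil, and the lever pulled down to about 1.19 rad and eased back to rest; the judge's verdict was not shown.

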